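Take a trophy apart for cleaning

TASK

Take the trophy apart from the top down, one piece at a time: stand the metal plaque upright, foot down as it is now, in the empty middle slot of the wooden rack, then lay the slotted wooden holder in the small oblong tray, the round metal collar in the round tray, and the black plinth in the large oblong tray. Set each piece down upright, flat and fully home in its place rather than dropping it, and leave the polish can and the little silver cup where they stand.

Things in the scene. Friction and masses are not known exactly. Their poses are not given: they have to be found in the camera images.
- plaque: Top of the trophy: a plain silvery plate standing on edge, 50 (x) by 8 (y) by 90 (z) mm, 120 g. Origin: centre of its lower edge face, z up. Its lowest 12 mm sits loosely in the holder's groove (10 mm wide); it pulls straight up.
- holder: Second from top: dark wood block 56 (x) by 36 (y) by 30 (z) mm, 80 g, with an open groove 10 mm wide and 12 mm deep along x through the middle of its top. Origin: centre of its underside, z up. It simply rests on the collar.
- collar: Third from top: round silvery metal collar, 62 mm diameter, 30 mm high, 200 g (it grips like a plain cylinder; the waist is only for looks). Origin: centre of its underside, z up. It simply rests on the plinth.
- plinth: Bottom of the trophy, standing on the table: black slab 110 (x) by 64 (y) by 30 (z) mm, 250 g. Origin: centre of its underside, z up.
- rack: Light wood rack 80 (x) by 90 (y) mm, fixed, with three slots running along x at y = -21, 0 and +21 mm. The two outer slots hold fixed plates 8 mm thick that reach 52 mm above the table; the middle one is empty. Slots are 11 mm wide with their floor 8 mm above the table; straight from 8 to 32 mm, then funnel-shaped ridges up to 37 mm. Origin: centre of the underside, under the middle slot, z up.
- holder_tray: Small oblong tray, grey with a low rim, 80 (x) by 60 (y) mm inside. Fixed. Origin: centre of the underside (on the table), z up. Floor 4 mm above the table, rim top 8 mm above the table, rim 5 mm thick.
- collar_tray: Round tray, grey with a low rim, 86 mm diameter inside. Fixed. Origin: centre of the underside (on the table), z up. Floor 4 mm above the table, rim top 8 mm above the table, rim 5 mm thick.
- plinth_tray: Large oblong tray, grey with a low rim, 134 (x) by 88 (y) mm inside. Fixed. Origin: centre of the underside (on the table), z up. Floor 4 mm above the table, rim top 8 mm above the table, rim 5 mm thick.
- can: Bystander: dark metal polish can with a white cap, 44 mm diameter, 85 mm high, loose. Origin: centre of its underside.
- cup: Bystander: little silver goblet, 58 mm diameter, 85 mm high, loose. Origin: centre of its underside.

How it is judged:
On the way, in this order (a step that is already met when the one before it is completed fails the run):
1. the plaque stands in the rack's middle slot, let go (x of plaque in the frame of rack between -0.02 and 0.02 m and y of plaque in the frame of rack between -0.006 and 0.006 m and z of plaque in the frame of rack between 0.005 and 0.012 m and angle between plaque's own z axis and vertical below 0.2 rad and angle between the x axis of plaque and the x axis of rack, either way round below 0.2 rad and contact force between the fingers and plaque below 0.1 N and linear speed of plaque below 0.03 m/s), for 0.2 s.
2. the slotted wooden holder lies flat in the small oblong tray, let go (horizontal distance between holder and holder_tray below 0.019 m and z of holder in the frame of holder_tray between 0.001 and 0.0065 m and angle between holder's own z axis and vertical below 0.08 rad and contact force between the fingers and holder below 0.1 N and linear speed of holder below 0.03 m/s), for 0.2 s.
3. the round collar lies flat in the round tray, let go (horizontal distance between collar and collar_tray below 0.015 m and z of collar in the frame of collar_tray between 0.001 and 0.0065 m and angle between collar's own z axis and vertical below 0.08 rad and contact force between the fingers and collar below 0.1 N and linear speed of collar below 0.03 m/s), for 0.2 s.
4. the black plinth lies flat in the large oblong tray, let go (horizontal distance between plinth and plinth_tray below 0.019 m and z of plinth in the frame of plinth_tray between 0.001 and 0.0065 m and angle between plinth's own z axis and vertical below 0.08 rad and contact force between the fingers and plinth below 0.1 N and linear speed of plinth below 0.03 m/s), for 0.2 s.
At the end, for the whole second after the job is handed in: Plaque in the middle slot: within 20 mm of centre along it, 6 mm across, foot within 4 mm of its floor, within 0.2 rad of upright and of the slot line. Holder, collar, plinth in their trays: within 19, 15, 19 mm of centre, 2.5 mm of the floor, tilt under 0.08 rad. All at rest (x of plaque in the frame of rack between -0.02 and 0.02 m and y of plaque in the frame of rack between -0.006 and 0.006 m and z of plaque in the frame of rack between 0.005 and 0.012 m and angle between plaque's own z axis and vertical below 0.2 rad and angle between the x axis of plaque and the x axis of rack, either way round below 0.2 rad and linear speed of each of plaque, holder, collar, plinth below 0.02 m/s and horizontal distance between holder and holder_tray below 0.019 m and z of holder in the frame of holder_tray between 0.001 and 0.0065 m and angle between each of holder, collar, plinth's own z axis and vertical below 0.08 rad and horizontal distance between collar and collar_tray below 0.015 m and z of collar in the frame of collar_tray between 0.001 and 0.0065 m and horizontal distance between plinth and plinth_tray below 0.019 m and z of plinth in the frame of plinth_tray between 0.001 and 0.0065 m); the robot touches nothing.
It fails at once if a piece of the trophy is dropped or knocked down (falls free, out of the fingers, at over 0.8 m/s) ((contact force between the fingers and plaque below 0.05 N and linear speed of plaque above 0.8 m/s) or (contact force between the fingers and holder below 0.05 N and linear speed of holder above 0.8 m/s) or (contact force between the fingers and collar below 0.05 N and linear speed of collar above 0.8 m/s) or (contact force between the fingers and plinth below 0.05 N and linear speed of plinth above 0.8 m/s)).
It fails at once if the can or the cup is moved more than 30 mm (distance of any of can, cup from where it was at the start of the episode above 0.03 m).
It also fails if it takes over 136 s, if anything falls off the work surface, if the arm or the gripper's body presses on something with over 40 N, if the wrist force passes 120 N, or if a joint passes its speed limit or range.

ROBOT

A 7-joint arm with a two-finger parallel gripper is mounted at the origin on the work surface. World frame = base frame: x ahead of the robot, y to its left, z up, the work surface at z = 0. Lengths are in m, angles in rad, forces in N, time in s.
With the tool pointing down it reaches from about 0.425 to 0.875 m from the base axis. Payload 4.7 kg.
Tool frame: the origin (TCP) lies at the very end of the fingers, on their centre line; the grasp point (between the pads) lies 19 mm behind it (grip_point_offset is the distance from the TCP to the grasp point, in m); x points along the fingers, z is the direction in which the jaws open and shut, and the axes are right-handed (so a half turn about x gives the same grasp; the last joint's range is limited). The gripper opens to 87 mm and grips with 3 to 60 N. Pads are 19 mm wide; open, the fingers measure 117 mm over their backs; the gripper's body (75 mm by 190 mm) begins 51 mm behind the grasp point.
Start: joints at [-1.254, 0.321, -0.07, 1.45, 0.023, 1.371, -0.057], TCP at [0.194, 0.62, 0.223] pointing down, gripper open.
Joint ranges: [-2.86, 2.86], [-0.3, 2.09], [-1.38, 1.24], [0.06, 2.45], [-1.56, 4.7], [0.09, 2.05], [-2.69, 2.69]. Speed limits (rad/s): [2.57, 2.57, 3.14, 3.14, 3.14, 3.14, 3.14].

INTERFACE

Orientations are given as a rotation vector (axis times angle).
In Python, from bench import get_state, get_image, calibration, close_job, grip_point_offset gives the robot as it stands.
- The arm moves only by the tool play_rows, never from a script. Its argument "targets" is a list of rows, each an object with "claw": the closure, from 0 (fully open) to 1 (shut); "linear": the shift along the tool's x, y, z as a fraction of full scale, a list of three; "rotation": the turn, a rotation vector about the tool's x, y, z as a fraction of full scale, a list of three. In form: [{"claw": claw, "linear": [x, y, z], "rotation": [wx, wy, wz]}, ...]. A call has 1 to 10 rows; each row shifts and turns the pose as measured when the row begins, along the tool's axes as they then stand; what a row does not reach is not made up. Full scale, the value 1, is 2.5 cm for a shift and 90 degrees for a turn. A row lasts 1/12 s, in which the tool goes at most 41.7 mm and 7.16 degrees, less where a joint would pass 70% of its speed; a pose out of reach is approached as far as the arm can. A call with a number of a shift or a turn outside -1 to 1 is refused whole. A call with a gripper value outside its range is refused whole. The fingers move at their own pace and stop on an object; "newtons" is the grip in N (left out, the last holds). Time passes only in rows, so rows that do not move let the fingers close. It gives the time, the measured TCP pose, the force and the opening at its end, in the units of the state.
- get_state(): the state, without advancing time (a new reading comes with each control period).
- get_image(name): name is "side" or "top" or "wrist"; returns the picture (420x560x3 uint8, blue, green, red); there is no depth.
- calibration(name): a dict with "fx", "fy", "cx", "cy" (pixels), "rvec" (rotation vector, rad) and "tvec" (3), from world to camera coordinates, as OpenCV has them; the wrist camera has in their place "hand_eye" (4x4, takes a point from camera to tool coordinates, whose origin is the TCP and whose axes are the tool frame's). Camera axes: x right, y down, z forward; pixel columns grow to the right and rows downward; lengths in m; the calibration is good to about 2 mm. The wrist camera is an equidistant fisheye: a pixel r from the principal point sees the ray r / f radians off the axis. A picture is of the moment at which its call begins: read the wrist's pose just before it. calibration takes no time and is no camera call.
- close_job(): hands the job in, once; it reports no verdict.
The state is a dict: "time": time; "joint_positions": joint angles; "qd": joint speeds; "joint_torque": joint torques, N m; "position": TCP position; "tool_rot": TCP orientation; "ft_force": force on the tool from outside, world axes, zero at the start; "torque": the same for the moment, N m; "grip_width": opening from 0.0 (shut) to 1.0 (fully open).
Only numpy, scipy, OpenCV 4.12 (cv2) and the standard library are available. Lean on these libraries where they do the work, as an engineer would, in place of code of your own. Each camera call takes 0.05 s, during which the arm holds its last target. There are 200 camera calls.

## Working session

There is one attempt and no reset: what is moved stays moved. The work goes in short steps, Python scripts to look and compute and a tool call to move; the robot and the scene stay as the last step left them, time stands still between calls to the robot, and variables do not carry over. Pictures are saved under pics/ and viewed, about 12 in all and at most 16, crops included, and the job is handed in when it is done.

Besides the shell and the picture viewer there is one more tool, called after ">>>" in YAML: its name, and indented under it one key for each argument. play_rows: Moves the arm, as the interface text tells. Shift numbers are shares of 2.5 cm and turn numbers shares of 90 degrees, none past 1 either way. Its arguments: {"type":"object","properties":{"targets":{"type":"array"},"newtons":{"type":"number"}},"required":["targets"]}

```bash
ls; mkdir -p pics
cat > h.py <<'E'
import numpy as np, cv2
from bench import get_state, get_image, calibration, grip_point_offset
def save(name,img): cv2.imwrite('pics/'+name+'.png',img)
def px2w(cam,u,v,z):
    c=calibration(cam);R=cv2.Rodrigues(np.array(c['rvec'],float))[0];t=np.array(c['tvec'],float).ravel()
    d=R.T@np.array([(u-c['cx'])/c['fx'],(v-c['cy'])/c['fy'],1]);o=-R.T@t
    return o+d*(z-o[2])/d[2]
def w2px(cam,p):
    c=calibration(cam);R=cv2.Rodrigues(np.array(c['rvec'],float))[0];q=R@np.array(p,float)+np.array(c['tvec'],float).ravel()
    return c['fx']*q[0]/q[2]+c['cx'],c['fy']*q[1]/q[2]+c['cy']
def wrist2w(u,v,z,s):
    c=calibration('wrist');H=np.array(c['hand_eye'],float);x=np.array([u-c['cx'],v-c['cy']]);x=x/np.array([c['fx'],c['fy']])
    th=np.hypot(*x);d=np.array([*(x/th*np.sin(th)),np.cos(th)])
    R=cv2.Rodrigues(np.array(s['tool_rot'],float))[0];o=R@H[:3,3]+np.array(s['position']);d=R@H[:3,:3]@d
    return o+d*(z-o[2])/d[2]
def w2wrist(p,s):
    c=calibration('wrist');H=np.array(c['hand_eye'],float);R=cv2.Rodrigues(np.array(s['tool_rot'],float))[0]
    q=H[:3,:3].T@(R.T@(np.array(p)-np.array(s['position']))-H[:3,3])
    th=np.arctan2(np.hypot(q[0],q[1]),q[2]);k=th/np.hypot(q[0],q[1])
    return c['fx']*q[0]*k+c['cx'],c['fy']*q[1]*k+c['cy']
E
python3 - <<'E'
from h import *
s=get_state();print(s);print(cv2.Rodrigues(np.array(s['tool_rot'],float))[0].round(3))
for n in('top','side','wrist'):
    print(n,calibration(n))
a,b=get_image('top'),get_image('side')
save('top0',a);save('side0',b);save('t0',cv2.resize(a,(800,600)));save('s0',cv2.resize(b,(800,600)))
E
```

```text
pics
{'time': 0.0, 'joint_positions': array([-1.2538666 ,  0.32181554, -0.07008482,  1.451669  ,  0.022639  ,
        1.37078578, -0.05689344]), 'qd': array([ 3.71523324e-05, -7.31161475e-04,  3.03722912e-03,  4.62790509e-04,
       -2.37264426e-03, -1.08129844e-03,  6.98309022e-04]), 'joint_torque': array([ 4.11750925e-04, -4.91276872e+01, -4.03775359e-01, -3.12528992e+01,
       -6.39540888e-02,  4.35813633e-02,  1.71979000e-04]), 'position': array([0.19374238, 0.61988163, 0.22146938]), 'tool_rot': array([-0.98454367,  1.33883679,  0.98250715]), 'ft_force': array([ 0.42113031, -0.53389724,  0.89029398]), 'torque': array([0.0695063 , 0.025566  , 0.03349001]), 'grip_width': 1.0013005653719722}
[[-0.    -0.955  0.298]
 [-0.002  0.298  0.955]
 [-1.    -0.    -0.002]]
top {'fx': 423.3406744965022, 'fy': 423.3406744965022, 'cx': 281.56397738464733, 'cy': 202.32338829056118, 'rvec': array([ 2.18540027, -2.12309091,  0.16813028]), 'tvec': array([0.08313611, 0.54426042, 1.01392324])}
side {'fx': 493.27721378817205, 'fy': 493.27721378817205, 'cx': 287.84770869292527, 'cy': 203.8483045025846, 'rvec': array([ 2.39618651, -0.28821783,  0.14022186]), 'tvec': array([-0.47674815,  0.2130218 ,  1.08724849])}
wrist {'fx': 325.19226210127806, 'fy': 325.19226210127806, 'cx': 276.9223007668679, 'cy': 217.1713671711162, 'hand_eye': array([[ 5.42717554e-04, -2.89390910e-01,  9.57210847e-01,
        -1.63569139e-01],
       [ 2.52048269e-05, -9.57210984e-01, -2.89390966e-01,
         7.83221052e-02],
       [ 9.99999852e-01,  1.81183891e-04, -5.12201156e-04,
        -4.32011273e-04],
       [ 0.00000000e+00,  0.00000000e+00,  0.00000000e+00,
         1.00000000e+00]])}
```

View pics/t0.png

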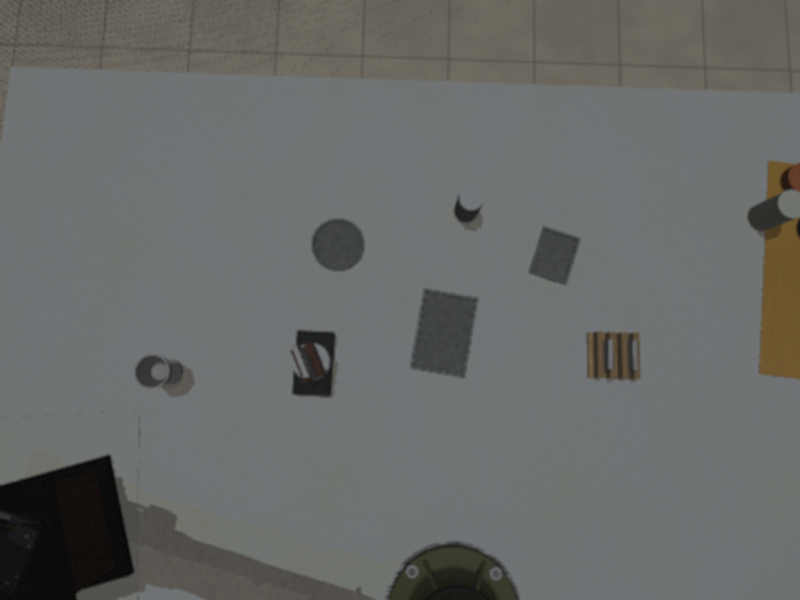

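View pics/s0.png

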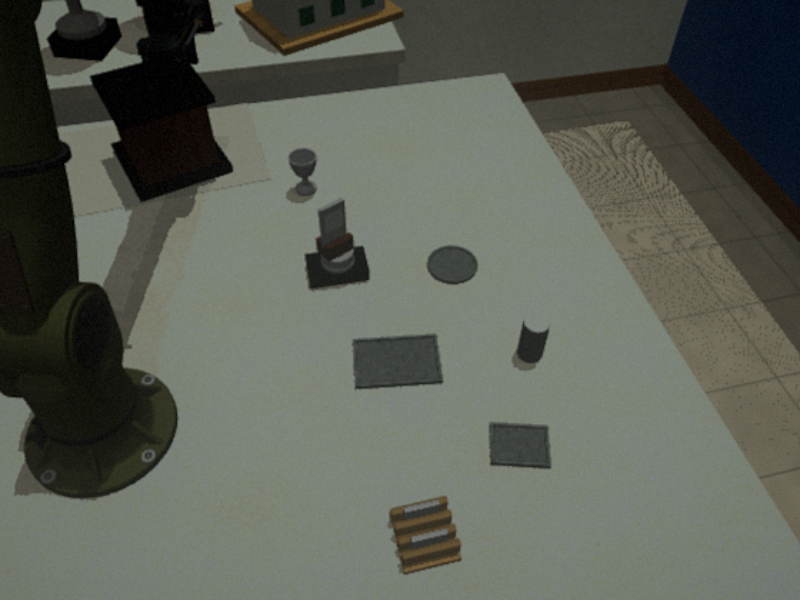

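The top view shows the trophy at about (313,362) in the 800 px picture, and the cup at (155,372). The collar tray is at (338,245), the plinth tray at (445,333), the holder tray at (554,255), the can at (468,207) and the rack at (613,356). The side view agrees, so I'll enlarge next.

Run:
```python
from h import *
a=cv2.imread('pics/top0.png');b=cv2.imread('pics/side0.png')
def crop(im,x,y,w,h,W,H):
    c=cv2.resize(im[y:y+h,x:x+w],(W,H),interpolation=cv2.INTER_CUBIC);return np.clip(c*1.8,0,255).astype(np.uint8)
A=crop(a,190,215,67,75,400,450)  # scale 6 approx
m=np.hstack([crop(a,190,220,65,65,390,390),crop(a,400,220,65,65,390,390)])
save('m1',m)
m=np.hstack([crop(a,280,195,60,75,240,300),crop(a,360,150,60,75,240,300),crop(a,210,145,60,75,240,300)])
n=np.hstack([crop(b,205,130,60,75,240,300),crop(b,260,340,75,70,300,280)]) if 0 else crop(b,205,130,180,75,720,300)
save('m2',np.vstack([m,n]))
```

```text
(no output)
```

View pics/m1.png

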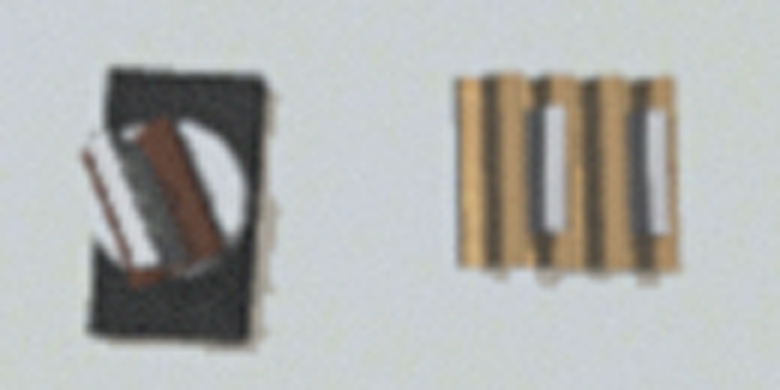

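View pics/m2.png

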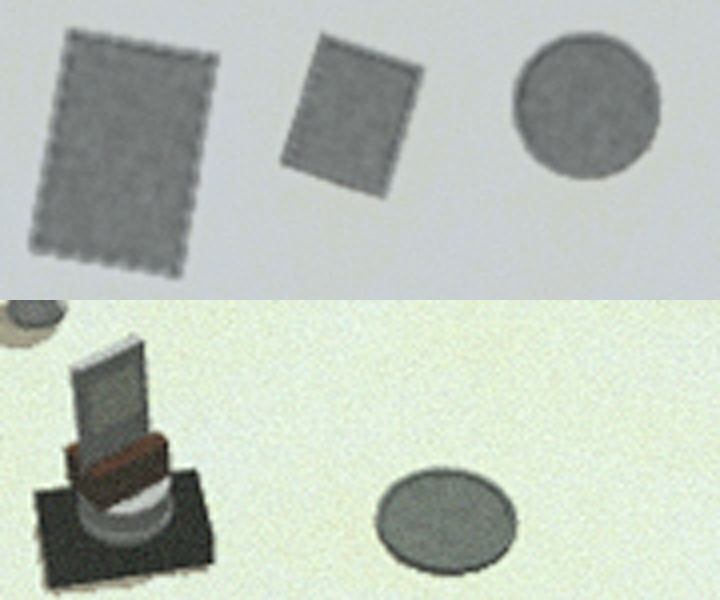

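In the enlarged top view the plaque's top face runs from about (92,138) to (146,265). The plinth corners are (108,68), (263,77), (247,343) and (88,333). The tops of the rack's outer plates are centred at (555,170) and (657,172), so the middle slot is empty. The tray corners are clear in the second mosaic.

```bash
cat > meas.py <<'E'
from h import *
def conv(pts,x0,y0,off,k,z): return np.array([px2w('top',x0+(x-off+.5)/k-.5,y0+(y+.5)/k-.5,z) for x,y in pts])
def rect(n,p):
    c=p.mean(0);e=p[3]-p[0]+p[2]-p[1];print(n,c.round(4),'x-yaw',np.degrees(np.arctan2(-e[1],-e[0])).round(1),'L',np.linalg.norm(e/2)*1e3//1,'W',np.linalg.norm(p[1]-p[0]+p[2]-p[3])/2*1e3//1)
rect('plinth',conv([(108,68),(263,77),(247,343),(88,333)],190,220,0,6,.03))
rect('plaque',conv([(82,145),(103,132),(157,262),(135,268)],190,220,0,6,.168))
p=conv([(536,107),(566,106),(565,234),(545,233)],400,220,390,6,.052);rect('plL',p)
rect('plL2',conv([(545,106),(566,106),(565,233),(545,233)],400,220,390,6,.052))
rect('plR',conv([(648,108),(667,108),(668,234),(648,234)],400,220,390,6,.052))
rect('rack',conv([(457,77),(672,77),(678,270),(460,268)],400,220,390,6,.034))
rect('ptray',conv([(68,28),(218,55),(182,278),(30,250)],280,195,0,4,.008))
rect('htray',conv([(322,33),(425,67),(385,198),(282,163)],360,150,240,4,.008))
print('ctray',conv([(586,105)],210,145,480,4,.008), 'r',conv([(514,105),(660,105)],210,145,480,4,.008)[:,1])
print('cup',px2w('top',155*.7,372*.7,.085),'can',px2w('top',471*.7,202*.7,.085))
E
python3 meas.py
```

```text
plinth [0.411  0.2487 0.03  ] x-yaw -1.1 L 107.0 W 64.0
plaque [0.409  0.2511 0.168 ] x-yaw 25.8 L 48.0 W 8.0
plL [ 0.4386 -0.2564  0.052 ] x-yaw 0.6 L 51.0 W 10.0
plL2 [ 0.4388 -0.2573  0.052 ] x-yaw -1.4 L 51.0 W 8.0
plR [ 0.4394 -0.299   0.052 ] x-yaw -1.3 L 50.0 W 7.0
rack [ 0.4384 -0.2685  0.034 ] x-yaw 0.1 L 78.0 W 89.0
ptray [0.4708 0.0223 0.008 ] x-yaw -8.4 L 143.0 W 97.0
htray [ 0.6168 -0.1751  0.008 ] x-yaw -17.1 L 90.0 W 69.0
ctray [[0.62424704 0.21787928 0.008     ]] r [0.26416217 0.17024311]
cup [0.38732359 0.49555363 0.085     ] can [ 0.68766187 -0.0131912   0.085     ]
```

Create go.py:
```python
# usage: go.py x y z jawyaw : remaining motion in tool axes (full-scale units), tool axes after the turn
import sys
from h import *
from scipy.spatial.transform import Rotation as Ro
def go(x,y,z,yaw):
    s=get_state();R=cv2.Rodrigues(np.array(s['tool_rot'],float))[0];a=np.radians(yaw)
    Z=np.array([np.cos(a),np.sin(a),0]);X=np.array([0,0,-1.]);T=np.stack([X,np.cross(Z,X),Z],1)
    d=np.array([x,y,z])-s['position']
    print('t',round(s['time'],2),'pos',s['position'].round(4),'jaw',np.degrees(np.arctan2(R[1,2],R[0,2])).round(1),'w',round(s['grip_width'],3),'F',s['ft_force'].round(1))
    print('turn',(Ro.from_matrix(R.T@T).as_rotvec()/(np.pi/2)).round(4),'shift now-axes',(R.T@d/.025).round(3),'after-turn-axes',(T.T@d/.025).round(3))
if __name__=='__main__': go(*map(float,sys.argv[1:5]))
```

```text
(no output)
```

>>> play_rows:
  targets:
    - {"claw": 0,"linear": [-0.2,0,0],"rotation": [-0.0795,0,0]}
    - {"claw": 0,"linear": [-0.2,0,0],"rotation": [-0.0795,0,0]}
    - {"claw": 0,"linear": [-0.2,0,0],"rotation": [-0.0795,0,0]}
    - {"claw": 0,"linear": [-0.2,0,0],"rotation": [-0.0795,0,0]}
    - {"claw": 0,"linear": [-0.2,0,0],"rotation": [-0.0795,0,0]}
    - {"claw": 0,"linear": [-0.2,0,0],"rotation": [-0.0795,0,0]}
    - {"claw": 0,"linear": [0,-0.08,-1],"rotation": [0,0,0]}
    - {"claw": 0,"linear": [0,-0.08,-1],"rotation": [0,0,0]}
    - {"claw": 0,"linear": [0,-0.08,-1],"rotation": [0,0,0]}
    - {"claw": 0,"linear": [0,-0.08,-1],"rotation": [0,0,0]}

```text
time: 0.93
position: [0.2394, 0.5327, 0.245]
tool_rot: [-1.55, 0.964, 1.552]
ft_force: [0.7, 0.3, -1.1]
grip_width: 0.997
```

```bash
python3 go.py .41 .25 .25 115.8
```

```text
t 0.93 pos [0.2394 0.5327 0.245 ] jaw 117.0 w 0.997 F [ 0.7  0.3 -1.1]
turn [ 0.0132 -0.0044 -0.0081] shift now-axes [ -0.125  -0.947 -13.176] after-turn-axes [ -0.202  -1.223 -13.153]
```

>>> play_rows:
  targets:
    - {"claw": 0,"linear": [0,-0.09,-1],"rotation": [0.013,-0.004,-0.008]}
    - {"claw": 0,"linear": [0,-0.09,-1],"rotation": [0,0,0]}
    - {"claw": 0,"linear": [0,-0.09,-1],"rotation": [0,0,0]}
    - {"claw": 0,"linear": [0,-0.09,-1],"rotation": [0,0,0]}
    - {"claw": 0,"linear": [0,-0.09,-1],"rotation": [0,0,0]}
    - {"claw": 0,"linear": [0,-0.09,-1],"rotation": [0,0,0]}
    - {"claw": 0,"linear": [0,-0.09,-1],"rotation": [0,0,0]}
    - {"claw": 0,"linear": [0,-0.09,-1],"rotation": [0,0,0]}
    - {"claw": 0,"linear": [0,-0.09,-1],"rotation": [0,0,0]}
    - {"claw": 0,"linear": [0,-0.09,-1],"rotation": [0,0,0]}

```text
time: 1.77
position: [0.372, 0.3036, 0.2409]
tool_rot: [-1.535, 0.969, 1.535]
ft_force: [0.5, 0.4, 0.3]
grip_width: 1.003
```

>>> play_rows:
  targets:
    - {"claw": 0,"linear": [0,-0.09,-1],"rotation": [0,0,0]}
    - {"claw": 0,"linear": [0,-0.09,-1],"rotation": [0,0,0]}
    - {"claw": 0,"linear": [0,-0.09,-1],"rotation": [0,0,0]}
    - {"claw": 0,"linear": [0,0,0],"rotation": [0,0,0]}
    - {"claw": 0,"linear": [0,0,0],"rotation": [0,0,0]}

```text
time: 2.18
position: [0.4142, 0.2285, 0.2396]
tool_rot: [-1.529, 0.979, 1.529]
ft_force: [-1.1, -0.1, -0.0]
grip_width: 1.004
```

```bash
cat > look.py <<'E'
import sys
from h import *
s=get_state();im=get_image('wrist');n=sys.argv[1];cv2.imwrite(f'pics/{n}_raw.png',im)
np.savez(f'{n}.npz',tool_rot=s['tool_rot'],position=s['position'])
save(n,np.clip(cv2.resize(im,(800,600),interpolation=cv2.INTER_CUBIC)*1.6,0,255).astype(np.uint8))
E
python3 go.py .41 .25 .25 115.8; python3 look.py w1
```

```text
t 2.18 pos [0.4142 0.2285 0.2396] jaw 115.2 w 1.004 F [-1.1 -0.1 -0. ]
turn [-0.0062 -0.0037 -0.0058] shift now-axes [-0.422 -0.21   0.849] after-turn-axes [-0.415 -0.222  0.849]
```

View pics/w1.png

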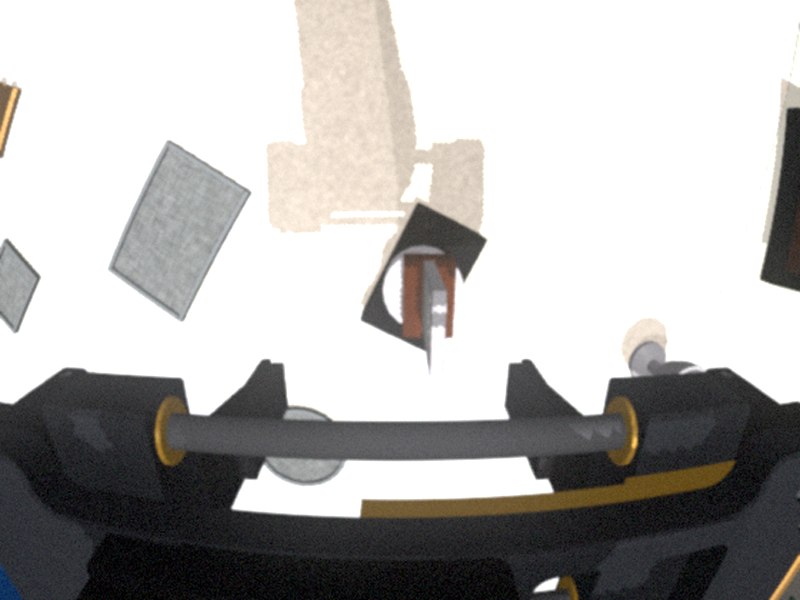

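The wrist view shows the holder at about (428,295), the plaque as a thin strip at about (433,300), and the plinth around it. The jaws at (270,420) and (520,420) straddle it. I'll overlay the estimated model to check it.

```bash
cat > ov.py <<'E'
from h import *
def box(cx,cy,z0,yaw,L,W,H):
    a=np.radians(yaw);r=[]
    for z in(z0,z0+H):
        for sx,sy in((-1,-1),(1,-1),(1,1),(-1,1)):
            r.append([cx+sx*L/2*np.cos(a)-sy*W/2*np.sin(a),cy+sx*L/2*np.sin(a)+sy*W/2*np.cos(a),z])
    return r
def overlay(n,boxes,x0,y0,w,h,k,out,gain=1.0):
    s=np.load(n+'.npz');im=cv2.imread(f'pics/{n}_raw.png')[y0:y0+h,x0:x0+w]
    im=np.clip(cv2.resize(im,None,fx=k,fy=k,interpolation=cv2.INTER_CUBIC)*gain,0,255).astype(np.uint8)
    for b,c in boxes:
        q=[tuple(int((v-o+.5)*k) for v,o in zip(w2wrist(p,s),(x0,y0))) for p in b]
        for i in range(4):
            cv2.line(im,q[4+i],q[4+(i+1)%4],c,1);cv2.line(im,q[i],q[4+i],c,1);cv2.line(im,q[i],q[(i+1)%4],c,1)
    save(out,im)
E
python3 - <<'E'
from ov import *
overlay('w1',[(box(.409,.2505,.078,25.8,.05,.008,.09),(0,0,255)),(box(.409,.2505,.06,25.8,.056,.036,.03),(0,255,0)),(box(.411,.2487,0,-1.1,.11,.064,.03),(255,0,0))],245,135,100,130,6,'o1')
E
```

```text
(no output)
```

View pics/o1.png

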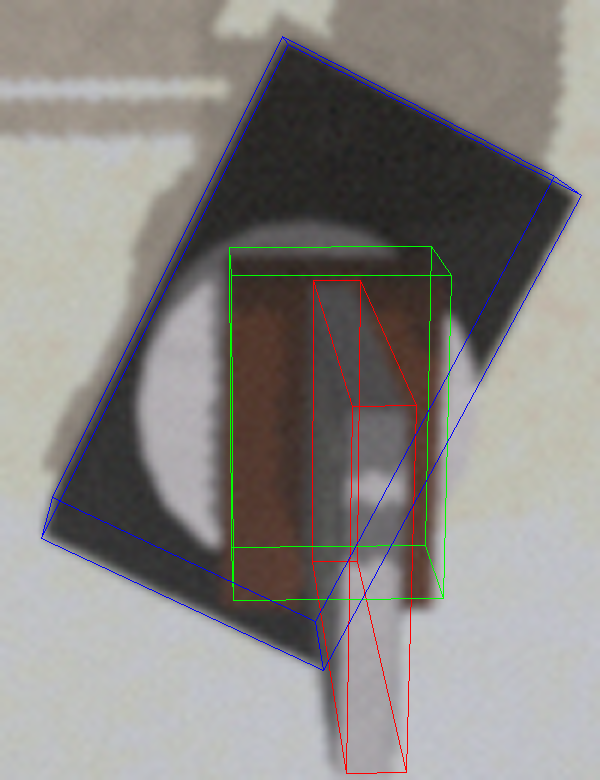

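The model overlay fits to about 1 mm, with the plaque slightly towards -z (tool axis). I'll centre over it and go down to TCP z=0.138.

```bash
python3 go.py .4095 .2496 .138 115.8
```

```text
t 2.23 pos [0.4145 0.228  0.2396] jaw 115.2 w 1.004 F [ 0.1 -0.2 -0.3]
turn [-0.0064 -0.0043 -0.0058] shift now-axes [ 4.057 -0.225  0.895] after-turn-axes [ 4.065 -0.197  0.866]
```

>>> play_rows:
  targets:
    - {"claw": 0,"linear": [0,-0.1,0.43],"rotation": [-0.006,-0.004,-0.006]}
    - {"claw": 0,"linear": [0,-0.1,0.43],"rotation": [0,0,0]}
    - {"claw": 0,"linear": [0,0,0],"rotation": [0,0,0]}
    - {"claw": 0,"linear": [0.6,0,0],"rotation": [0,0,0]}
    - {"claw": 0,"linear": [0.6,0,0],"rotation": [0,0,0]}
    - {"claw": 0,"linear": [0,0,0],"rotation": [0,0,0]}

```text
time: 2.73
position: [0.4057, 0.2592, 0.2089]
tool_rot: [-1.54, 0.95, 1.541]
ft_force: [-0.7, 0.6, -0.8]
grip_width: 0.999
```

```bash
python3 go.py .4095 .2496 .138 115.8
```

```text
t 2.73 pos [0.4057 0.2592 0.2089] jaw 116.5 w 0.999 F [-0.7  0.6 -0.8]
turn [0.008  0.0014 0.0017] shift now-axes [ 2.836  0.045 -0.418] after-turn-axes [ 2.837  0.032 -0.412]
```

>>> play_rows:
  targets:
    - {"claw": 0,"linear": [0,0,-0.3],"rotation": [0.008,0.001,0.002]}
    - {"claw": 0,"linear": [0,0,0],"rotation": [0,0,0]}
    - {"claw": 0,"linear": [0.5,0,0],"rotation": [0,0,0]}
    - {"claw": 0,"linear": [0.5,0,0],"rotation": [0,0,0]}
    - {"claw": 0,"linear": [0.3,0,0],"rotation": [0,0,0]}
    - {"claw": 0,"linear": [0.1,0,0],"rotation": [0,0,0]}
    - {"claw": 0,"linear": [0,0,0],"rotation": [0,0,0]}

```text
time: 3.32
position: [0.4094, 0.2547, 0.1735]
tool_rot: [-1.534, 0.957, 1.534]
ft_force: [-0.2, 0.3, 1.4]
grip_width: 1.003
```

```bash
python3 go.py .4095 .2496 .138 115.8
```

```text
t 3.32 pos [0.4094 0.2547 0.1735] jaw 116.0 w 1.003 F [-0.2  0.3  1.4]
turn [0.0018 0.0007 0.0014] shift now-axes [ 1.42   0.091 -0.188] after-turn-axes [ 1.421  0.087 -0.186]
```

>>> play_rows:
  targets:
    - {"claw": 0,"linear": [0.2,0.08,-0.17],"rotation": [0.002,0,0.001]}
    - {"claw": 0,"linear": [0.4,0,0],"rotation": [0,0,0]}
    - {"claw": 0,"linear": [0.4,0,0],"rotation": [0,0,0]}
    - {"claw": 0,"linear": [0.2,0,0],"rotation": [0,0,0]}
    - {"claw": 0,"linear": [0.1,0,0],"rotation": [0,0,0]}
    - {"claw": 0,"linear": [0,0,0],"rotation": [0,0,0]}
    - {"claw": 0,"linear": [0,0,0],"rotation": [0,0,0]}

```text
time: 3.9
position: [0.4099, 0.2494, 0.1379]
tool_rot: [-1.531, 0.961, 1.532]
ft_force: [0.2, -0.5, -0.2]
grip_width: 0.999
```

```bash
python3 go.py .4095 .2496 .138 115.8
```

```text
t 3.9 pos [0.4099 0.2494 0.1379] jaw 115.7 w 0.999 F [ 0.2 -0.5 -0.2]
turn [-0.0009  0.0007  0.0006] shift now-axes [-0.003  0.009  0.014] after-turn-axes [-0.003  0.009  0.014]
```

>>> play_rows:
  newtons: 25
  targets:
    - {"claw": 1,"linear": [0,0,0],"rotation": [0,0,0]}
    - {"claw": 1,"linear": [0,0,0],"rotation": [0,0,0]}
    - {"claw": 1,"linear": [0,0,0],"rotation": [0,0,0]}
    - {"claw": 1,"linear": [0,0,0],"rotation": [0,0,0]}
    - {"claw": 1,"linear": [0,0,0],"rotation": [0,0,0]}
    - {"claw": 1,"linear": [0,0,0],"rotation": [0,0,0]}
    - {"claw": 1,"linear": [0,0,0],"rotation": [0,0,0]}
    - {"claw": 1,"linear": [0,0,0],"rotation": [0,0,0]}
    - {"claw": 1,"linear": [0,0,0],"rotation": [0,0,0]}
    - {"claw": 1,"linear": [0,0,0],"rotation": [0,0,0]}

```text
time: 4.73
position: [0.4109, 0.2504, 0.1396]
tool_rot: [-1.531, 0.957, 1.53]
ft_force: [0.2, 0.6, -0.5]
grip_width: 0.323
```

```bash
python3 go.py .4095 .2496 .250 115.8
```

```text
t 4.73 pos [0.4109 0.2504 0.1396] jaw 115.7 w 0.323 F [ 0.2  0.6 -0.5]
turn [-0.0007  0.0012  0.0026] shift now-axes [-4.415e+00  4.400e-02  4.000e-03] after-turn-axes [-4.414e+00  6.200e-02 -4.000e-03]
```

>>> play_rows:
  targets:
    - {"claw": 1,"linear": [0.03,0,0],"rotation": [0,0,0]}
    - {"claw": 1,"linear": [0.03,0,0],"rotation": [0,0,0]}
    - {"claw": 1,"linear": [0,0,0],"rotation": [0,0,0]}
    - {"claw": 1,"linear": [0,0,0],"rotation": [0,0,0]}
    - {"claw": 1,"linear": [0,0,0],"rotation": [0,0,0]}
    - {"claw": 1,"linear": [0,0,0],"rotation": [0,0,0]}

```text
time: 5.23
position: [0.4108, 0.2504, 0.138]
tool_rot: [-1.531, 0.957, 1.53]
ft_force: [-0.3, 0.1, 0.8]
grip_width: 0.089
```

```bash
python3 go.py .4095 .2496 .250 115.8
```

```text
t 5.23 pos [0.4108 0.2504 0.138 ] jaw 115.7 w 0.089 F [-0.3  0.1  0.8]
turn [-0.0006  0.0012  0.0025] shift now-axes [-4.482e+00  4.300e-02  2.000e-03] after-turn-axes [-4.482  0.061 -0.006]
```

>>> play_rows:
  targets:
    - {"claw": 1,"linear": [-0.15,0,0],"rotation": [0,0,0]}
    - {"claw": 1,"linear": [-0.3,0,0],"rotation": [0,0,0]}
    - {"claw": 1,"linear": [-0.5,0,0],"rotation": [0,0,0]}
    - {"claw": 1,"linear": [-0.6,0,0],"rotation": [0,0,0]}
    - {"claw": 1,"linear": [-0.6,0,0],"rotation": [0,0,0]}
    - {"claw": 1,"linear": [-0.6,0,0],"rotation": [0,0,0]}
    - {"claw": 1,"linear": [-0.6,0,0],"rotation": [0,0,0]}
    - {"claw": 1,"linear": [-0.4,0,0],"rotation": [0,0,0]}
    - {"claw": 1,"linear": [-0.2,0,0],"rotation": [0,0,0]}
    - {"claw": 1,"linear": [0,0,0],"rotation": [0,0,0]}

```text
time: 6.07
position: [0.4093, 0.249, 0.2435]
tool_rot: [-1.531, 0.961, 1.532]
ft_force: [0.5, -0.8, -0.2]
grip_width: 0.093
```

```bash
python3 go.py .4385 -.277 .240 90
```

```text
t 6.07 pos [0.4093 0.249  0.2435] jaw 115.7 w 0.093 F [ 0.5 -0.8 -0.2]
turn [0.2858 0.0009 0.0006] shift now-axes [  0.108   8.081 -19.461] after-turn-axes [  0.141  -1.166 -21.039]
```

>>> play_rows:
  targets:
    - {"claw": 1,"linear": [0,0,-0.2],"rotation": [0.07,0,0]}
    - {"claw": 1,"linear": [0,-0.1,-0.5],"rotation": [0.07,0,0]}
    - {"claw": 1,"linear": [0,-0.3,-0.8],"rotation": [0.07,0,0]}
    - {"claw": 1,"linear": [0,-0.4,-0.9],"rotation": [0.06,0,0]}
    - {"claw": 1,"linear": [0,-0.4,-0.9],"rotation": [0,0,0]}
    - {"claw": 1,"linear": [0,-0.4,-0.9],"rotation": [0,0,0]}
    - {"claw": 1,"linear": [0,-0.4,-0.9],"rotation": [0,0,0]}
    - {"claw": 1,"linear": [0,-0.4,-0.9],"rotation": [0,0,0]}
    - {"claw": 1,"linear": [0,-0.4,-0.9],"rotation": [0,0,0]}
    - {"claw": 1,"linear": [0,-0.2,-0.9],"rotation": [0,0,0]}

```text
time: 6.9
position: [0.4965, 0.0582, 0.2357]
tool_rot: [-1.219, 1.208, 1.229]
ft_force: [-0.9, 1.0, -0.3]
grip_width: 0.09
```

```bash
python3 go.py .4385 -.277 .240 90
```

```text
t 6.9 pos [0.4965 0.0582 0.2357] jaw 91.0 w 0.09 F [-0.9  1.  -0.3]
turn [ 0.0116 -0.0006 -0.0063] shift now-axes [ -0.137   2.565 -13.364] after-turn-axes [ -0.173   2.32  -13.408]
```

>>> play_rows:
  targets:
    - {"claw": 1,"linear": [0,0,-1],"rotation": [0.0116,0,-0.006]}
    - {"claw": 1,"linear": [0,0.2,-1],"rotation": [0,0,0]}
    - {"claw": 1,"linear": [0,0.2,-1],"rotation": [0,0,0]}
    - {"claw": 1,"linear": [0,0.2,-1],"rotation": [0,0,0]}
    - {"claw": 1,"linear": [0,0.2,-1],"rotation": [0,0,0]}
    - {"claw": 1,"linear": [0,0.2,-1],"rotation": [0,0,0]}
    - {"claw": 1,"linear": [0,0.2,-1],"rotation": [0,0,0]}
    - {"claw": 1,"linear": [0,0.2,-1],"rotation": [0,0,0]}
    - {"claw": 1,"linear": [0,0.2,-1],"rotation": [0,0,0]}
    - {"claw": 1,"linear": [0,0.2,-1],"rotation": [0,0,0]}

```text
time: 7.73
position: [0.4453, -0.2034, 0.2275]
tool_rot: [-1.205, 1.221, 1.217]
ft_force: [0.1, -0.0, -1.5]
grip_width: 0.09
```

>>> play_rows:
  targets:
    - {"claw": 1,"linear": [0,0.2,-1],"rotation": [0,0,0]}
    - {"claw": 1,"linear": [0,0.1,-0.7],"rotation": [0,0,0]}
    - {"claw": 1,"linear": [0,0.1,-0.3],"rotation": [0,0,0]}
    - {"claw": 1,"linear": [0,0,0],"rotation": [0,0,0]}
    - {"claw": 1,"linear": [0,0,0],"rotation": [0,0,0]}

```text
time: 8.15
position: [0.4297, -0.2609, 0.2247]
tool_rot: [-1.194, 1.231, 1.213]
ft_force: [0.3, 0.3, 0.1]
grip_width: 0.085
```

```bash
python3 go.py .4385 -.277 .240 90; python3 look.py w2;python3 - <<'E'
from ov import *
b=lambda x,y,yaw:[(box(x,y,0.,yaw,.08,.09,.037),(255,0,0))]+[(box(x-d*np.sin(np.radians(yaw)),y+d*np.cos(np.radians(yaw)),.008,yaw,.05,.008,.044),(0,255,0)) for d in(-.021,.021)]
s=np.load('w2.npz');u,v=w2wrist([.4385,-.277,.03],s);print(u,v)
x0,y0=int(u)-65,int(v)-55
overlay('w2',b(.4385,-.277,-.5),x0,max(y0,0),130,110,6,'o2')
E
```

```text
t 8.15 pos [ 0.4297 -0.2609  0.2247] jaw 89.4 w 0.085 F [0.3 0.3 0.1]
turn [-0.0071 -0.002  -0.0119] shift now-axes [-0.615 -0.347 -0.642] after-turn-axes [-0.611 -0.351 -0.644]
264.25861819575834 202.7660523566922
```

View pics/o2.png

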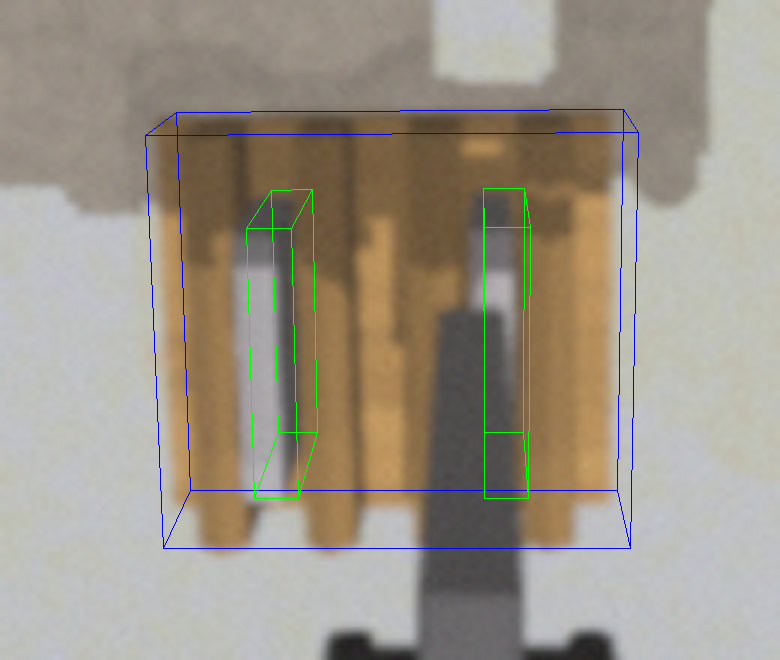

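The rack's x and yaw fit the model. Both plates sit about 13 px left of it, which is 2.3 mm, so the slot is at y≈-0.2793. The plaque hangs at (470,310) and below. I'll check the held plaque against the hand-eye projection.

Run:
```python
from h import *
s=np.load('w2.npz');R=cv2.Rodrigues(s['tool_rot'])[0];x0,y0=int(264.26)-65,int(202.77)-55
def q(t): u,v=w2wrist(R@np.array(t)+s['position'],s);return ((u-x0+.5)*6,(v-y0+.5)*6)
for y in(.025,-.025):
  for x in(.060,-.030):
    print(y,x,[tuple(np.round(q([x,y,z]))) for z in(-.004,.004)])
```

```text
0.025 0.06 [(np.float64(444.0), np.float64(310.0)), (np.float64(512.0), np.float64(310.0))]
0.025 -0.03 [(np.float64(428.0), np.float64(595.0)), (np.float64(537.0), np.float64(595.0))]
-0.025 0.06 [(np.float64(446.0), np.float64(698.0)), (np.float64(510.0), np.float64(698.0))]
-0.025 -0.03 [(np.float64(434.0), np.float64(1138.0)), (np.float64(528.0), np.float64(1138.0))]
```

```bash
python3 go.py .4385 -.2785 .125 89.5
```

```text
t 8.2 pos [ 0.4297 -0.2606  0.2247] jaw 89.4 w 0.09 F [-0.7  1.  -0.8]
turn [-0.001  -0.0021 -0.0121] shift now-axes [ 3.982 -0.433 -0.701] after-turn-axes [ 3.987 -0.357 -0.714]
```

>>> play_rows:
  targets:
    - {"claw": 1,"linear": [0,-0.2,-0.35],"rotation": [-0.001,-0.002,-0.012]}
    - {"claw": 1,"linear": [0.2,-0.15,-0.2],"rotation": [0,0,0]}
    - {"claw": 1,"linear": [0.5,0,0],"rotation": [0,0,0]}
    - {"claw": 1,"linear": [0.6,0,0],"rotation": [0,0,0]}
    - {"claw": 1,"linear": [0.6,0,0],"rotation": [0,0,0]}
    - {"claw": 1,"linear": [0.5,0,0],"rotation": [0,0,0]}
    - {"claw": 1,"linear": [0.4,0,0],"rotation": [0,0,0]}
    - {"claw": 1,"linear": [0.2,0,0],"rotation": [0,0,0]}
    - {"claw": 1,"linear": [0,0,0],"rotation": [0,0,0]}
    - {"claw": 1,"linear": [0,0,0],"rotation": [0,0,0]}

```text
time: 9.03
position: [0.445, -0.2611, 0.1433]
tool_rot: [-1.212, 1.201, 1.222]
ft_force: [-0.3, -0.7, -1.7]
grip_width: 0.09
```

```bash
python3 go.py .4385 -.2785 .125 89.5
```

```text
t 9.03 pos [ 0.445  -0.2611  0.1433] jaw 90.7 w 0.09 F [-0.3 -0.7 -1.7]
turn [ 0.0129  0.0036 -0.0014] shift now-axes [ 0.727  0.266 -0.696] after-turn-axes [ 0.73   0.254 -0.697]
```

>>> play_rows:
  targets:
    - {"claw": 1,"linear": [0,0.25,-0.7],"rotation": [0.013,0.004,0]}
    - {"claw": 1,"linear": [0,0,0],"rotation": [0,0,0]}
    - {"claw": 1,"linear": [0,0,0],"rotation": [0,0,0]}

```text
time: 9.28
position: [0.4401, -0.2796, 0.1446]
tool_rot: [-1.204, 1.215, 1.202]
ft_force: [-0.2, 0.6, -0.9]
grip_width: 0.093
```

```bash
python3 go.py .4385 -.2785 .125 89.5
```

```text
t 9.28 pos [ 0.4401 -0.2796  0.1446] jaw 89.5 w 0.093 F [-0.2  0.6 -0.9]
turn [ 0.0002 -0.0012  0.    ] shift now-axes [0.785 0.063 0.044] after-turn-axes [0.786 0.063 0.043]
```

Single steps followed by a settle are accurate. Next I'll lower to just above the plates.

>>> play_rows:
  targets:
    - {"claw": 1,"linear": [0.4,0.06,0.044],"rotation": [0,-0.001,0]}
    - {"claw": 1,"linear": [0.4,0,0],"rotation": [0,0,0]}
    - {"claw": 1,"linear": [0,0,0],"rotation": [0,0,0]}
    - {"claw": 1,"linear": [0,0,0],"rotation": [0,0,0]}

```text
time: 9.62
position: [0.4389, -0.2796, 0.1239]
tool_rot: [-1.204, 1.213, 1.199]
ft_force: [-0.7, 0.1, -1.1]
grip_width: 0.089
```

```bash
python3 go.py .4385 -.2785 .068 89.5
```

```text
t 9.62 pos [ 0.4389 -0.2796  0.1239] jaw 89.4 w 0.089 F [-0.7  0.1 -1.1]
turn [-0.0008 -0.0005  0.0018] shift now-axes [2.238 0.021 0.046] after-turn-axes [2.238 0.015 0.044]
```

```bash
python3 look.py w3
python3 - <<'E'
from ov import *
s=np.load('w3.npz');u,v=w2wrist([.4385,-.2785,.04],s);print(u,v)
y0=max(int(v)-60,0);overlay('w3',[],int(u)-65,y0,130,110,6,'o3')
E
```

```text
279.55078942717887 220.90840812667605
```

View pics/o3.png

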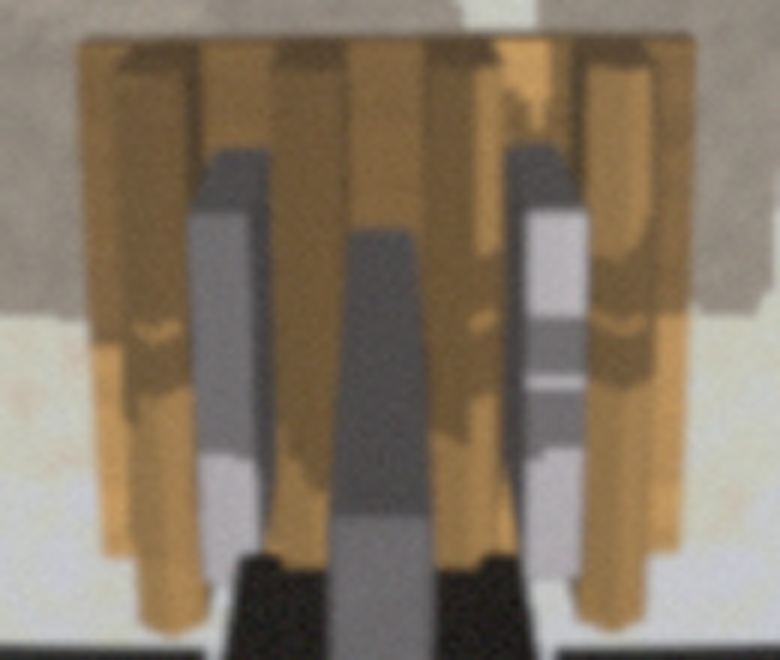

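The foot is centred at x=379 and the midpoint between the plates is x=388, so it needs +1.1 mm along tool z. That is exactly what the pose says remains.

>>> play_rows:
  targets:
    - {"claw": 1,"linear": [0.2,0.015,0.05],"rotation": [-0.001,0,0.002]}
    - {"claw": 1,"linear": [0.2,0,0],"rotation": [0,0,0]}
    - {"claw": 1,"linear": [0,0,0],"rotation": [0,0,0]}
    - {"claw": 1,"linear": [0,0,0],"rotation": [0,0,0]}

```text
time: 10.0
position: [0.4386, -0.2775, 0.1127]
tool_rot: [-1.204, 1.214, 1.205]
ft_force: [0.5, 0.3, -1.7]
grip_width: 0.086
```

```bash
python3 go.py .4385 -.2785 .068 89.5
```

```text
t 10.0 pos [ 0.4386 -0.2775  0.1127] jaw 89.6 w 0.086 F [ 0.5  0.3 -1.7]
turn [ 0.001  -0.0003 -0.0007] shift now-axes [ 1.789  0.002 -0.038] after-turn-axes [ 1.789  0.004 -0.039]
```

>>> play_rows:
  targets:
    - {"claw": 1,"linear": [0.2,0,-0.04],"rotation": [0,0,0]}
    - {"claw": 1,"linear": [0.25,0,0],"rotation": [0,0,0]}
    - {"claw": 1,"linear": [0.25,0,0],"rotation": [0,0,0]}
    - {"claw": 1,"linear": [0,0,0],"rotation": [0,0,0]}
    - {"claw": 1,"linear": [0,0,0],"rotation": [0,0,0]}

```text
time: 10.42
position: [0.4387, -0.2786, 0.0933]
tool_rot: [-1.204, 1.214, 1.205]
ft_force: [0.3, 0.0, -0.7]
grip_width: 0.087
```

```bash
python3 go.py .4385 -.2785 .068 89.5
```

```text
t 10.42 pos [ 0.4387 -0.2786  0.0933] jaw 89.6 w 0.087 F [ 0.3  0.  -0.7]
turn [ 0.0012 -0.0004 -0.0008] shift now-axes [1.011 0.008 0.004] after-turn-axes [1.011 0.009 0.003]
```

>>> play_rows:
  targets:
    - {"claw": 1,"linear": [0.25,0,0],"rotation": [0,0,0]}
    - {"claw": 1,"linear": [0.25,0,0],"rotation": [0,0,0]}
    - {"claw": 1,"linear": [0.2,0,0],"rotation": [0,0,0]}
    - {"claw": 1,"linear": [0,0,0],"rotation": [0,0,0]}

```text
time: 10.75
position: [0.4388, -0.2786, 0.0741]
tool_rot: [-1.204, 1.214, 1.205]
ft_force: [0.1, -0.1, -1.1]
grip_width: 0.086
```

```bash
python3 go.py .4385 -.2785 .068 89.5
```

```text
t 10.75 pos [ 0.4388 -0.2786  0.0741] jaw 89.6 w 0.086 F [ 0.1 -0.1 -1.1]
turn [ 0.0012 -0.0004 -0.0006] shift now-axes [0.242 0.011 0.005] after-turn-axes [0.242 0.011 0.005]
```

>>> play_rows:
  targets:
    - {"claw": 1,"linear": [0.12,0,0],"rotation": [0,0,0]}
    - {"claw": 1,"linear": [0.12,0,0],"rotation": [0,0,0]}
    - {"claw": 1,"linear": [0.06,0,0],"rotation": [0,0,0]}
    - {"claw": 1,"linear": [0,0,0],"rotation": [0,0,0]}

```text
time: 11.08
position: [0.4394, -0.2794, 0.0685]
tool_rot: [-1.204, 1.213, 1.204]
ft_force: [0.6, -0.5, -0.5]
grip_width: 0.092
```

```bash
python3 go.py .4385 -.2785 .068 89.5
```

```text
t 11.08 pos [ 0.4394 -0.2794  0.0685] jaw 89.6 w 0.092 F [ 0.6 -0.5 -0.5]
turn [ 0.001   0.0001 -0.0001] shift now-axes [0.019 0.035 0.037] after-turn-axes [0.019 0.035 0.037]
```

>>> play_rows:
  targets:
    - {"claw": 1,"linear": [0.08,0,0.02],"rotation": [0,0,0]}
    - {"claw": 1,"linear": [0.08,0,0],"rotation": [0,0,0]}
    - {"claw": 1,"linear": [0.08,0,0],"rotation": [0,0,0]}

```text
time: 11.33
position: [0.4402, -0.2802, 0.0678]
tool_rot: [-1.202, 1.21, 1.204]
ft_force: [-7.2, 3.9, 18.6]
grip_width: 0.091
```

>>> play_rows:
  targets:
    - {"claw": 0,"linear": [-0.02,0,0.02],"rotation": [0,0,0]}
    - {"claw": 0,"linear": [0,0,0],"rotation": [0,0,0]}
    - {"claw": 0,"linear": [0,0,0],"rotation": [0,0,0]}
    - {"claw": 0,"linear": [0,0,0],"rotation": [0,0,0]}
    - {"claw": 0,"linear": [0,0,0],"rotation": [0,0,0]}
    - {"claw": 0,"linear": [0,0,0],"rotation": [0,0,0]}
    - {"claw": 0,"linear": [-0.3,0,0],"rotation": [0,0,0]}
    - {"claw": 0,"linear": [-0.5,0,0],"rotation": [0,0,0]}
    - {"claw": 0,"linear": [-0.8,0,0],"rotation": [0,0,0]}
    - {"claw": 0,"linear": [-0.5,0,0],"rotation": [0,0,0]}

```text
time: 12.17
position: [0.4382, -0.2792, 0.1215]
tool_rot: [-1.199, 1.214, 1.207]
ft_force: [0.5, 0.6, -0.2]
grip_width: 0.768
```

```bash
python3 go.py .411 .25 .20 115.8; python3 look.py w4
python3 - <<'E'
from ov import *
s=np.load('w4.npz');u,v=w2wrist([.4385,-.2785,.04],s);print(u,v)
y0=max(int(v)-60,0);overlay('w4',[(box(.4385,-.279,.008,-.5,.05,.008,.09),(0,0,255))],int(u)-65,y0,130,110,6,'o4')
E
```

```text
t 12.17 pos [ 0.4382 -0.2792  0.1215] jaw 89.5 w 0.768 F [ 0.5  0.6 -0.2]
turn [-0.292   0.0025 -0.0021] shift now-axes [-3.072  1.279 21.166] after-turn-axes [-3.141 -8.232 19.531]
278.63342707655954 223.27691691594814
```

View pics/o4.png

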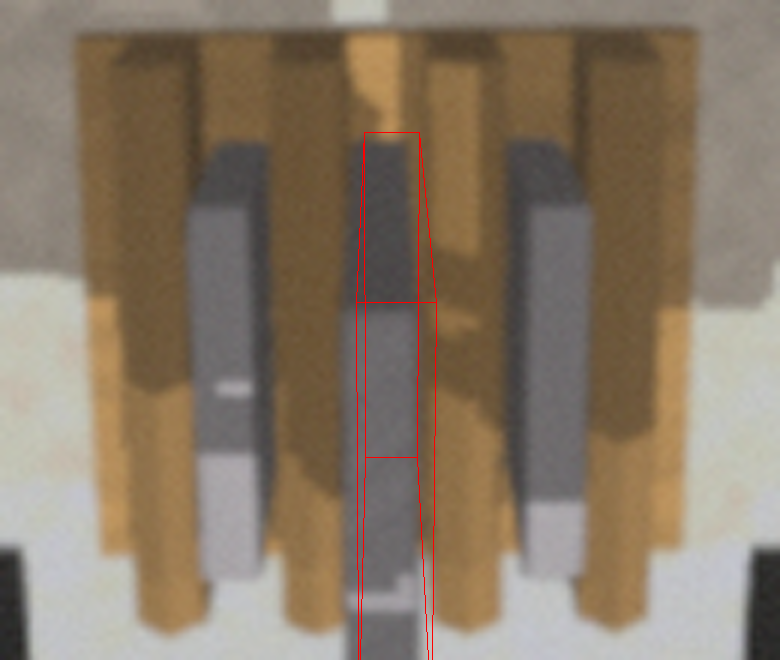

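The plaque stands upright in the middle slot, in line with the outer plates. Next is the holder.

>>> play_rows:
  targets:
    - {"claw": 0,"linear": [-0.8,0,0],"rotation": [0,0,0]}
    - {"claw": 0,"linear": [-0.8,0,0.2],"rotation": [0,0,0]}
    - {"claw": 0,"linear": [-0.6,-0.3,0.7],"rotation": [0,0,0]}
    - {"claw": 0,"linear": [0,-0.3,1],"rotation": [0,0,0]}
    - {"claw": 0,"linear": [0,-0.3,1],"rotation": [0,0,0]}
    - {"claw": 0,"linear": [0,-0.3,1],"rotation": [0,0,0]}
    - {"claw": 0,"linear": [0,-0.3,1],"rotation": [0,0,0]}
    - {"claw": 0,"linear": [0,-0.3,1],"rotation": [0,0,0]}
    - {"claw": 0,"linear": [0,-0.3,1],"rotation": [0,0,0]}
    - {"claw": 0,"linear": [0,-0.2,1],"rotation": [0,0,0]}

```text
time: 13.05
position: [0.5022, -0.0851, 0.1905]
tool_rot: [-1.198, 1.212, 1.179]
ft_force: [0.0, -0.1, 0.8]
grip_width: 1.005
```

>>> play_rows:
  targets:
    - {"claw": 0,"linear": [0,0,1],"rotation": [0,0,0]}
    - {"claw": 0,"linear": [0,0,1],"rotation": [0,0,0]}
    - {"claw": 0,"linear": [0,0.1,1],"rotation": [0,0,0]}
    - {"claw": 0,"linear": [0,0.2,1],"rotation": [0,0,0]}
    - {"claw": 0,"linear": [0,0.2,1],"rotation": [0,0,0]}
    - {"claw": 0,"linear": [0,0.2,1],"rotation": [-0.073,0,0]}
    - {"claw": 0,"linear": [0,0,0.9],"rotation": [-0.073,0,0]}
    - {"claw": 0,"linear": [0,0,0.8],"rotation": [-0.073,0,0]}
    - {"claw": 0,"linear": [0,0,0.6],"rotation": [-0.073,0,0]}
    - {"claw": 0,"linear": [0,0,0],"rotation": [0,0,0]}

```text
time: 13.88
position: [0.4768, 0.1378, 0.1947]
tool_rot: [-1.553, 0.941, 1.521]
ft_force: [0.1, -0.0, -0.9]
grip_width: 1.0
```

```bash
python3 go.py .4095 .25 .20 115.8
```

```text
t 13.88 pos [0.4768 0.1378 0.1947] jaw 116.4 w 1.0 F [ 0.1 -0.  -0.9]
turn [ 0.007  -0.0054  0.0131] shift now-axes [-0.265  0.408  5.216] after-turn-axes [-0.212  0.47   5.213]
```

>>> play_rows:
  targets:
    - {"claw": 0,"linear": [0,0.1,0.8],"rotation": [0.007,-0.005,0.013]}
    - {"claw": 0,"linear": [0,0.1,1],"rotation": [0,0,0]}
    - {"claw": 0,"linear": [0,0.1,1],"rotation": [0,0,0]}
    - {"claw": 0,"linear": [0,0.1,1],"rotation": [0,0,0]}
    - {"claw": 0,"linear": [0,0.07,0.7],"rotation": [0,0,0]}
    - {"claw": 0,"linear": [0,0,0.3],"rotation": [0,0,0]}
    - {"claw": 0,"linear": [0,0,0],"rotation": [0,0,0]}
    - {"claw": 0,"linear": [0,0,0],"rotation": [0,0,0]}

```text
time: 14.55
position: [0.4172, 0.237, 0.197]
tool_rot: [-1.514, 0.982, 1.503]
ft_force: [0.1, -0.0, 0.5]
grip_width: 1.0
```

```bash
python3 go.py .4095 .2496 .13 115.8
```

```text
t 14.55 pos [0.4172 0.237  0.197 ] jaw 113.9 w 1.0 F [ 0.1 -0.   0.5]
turn [-0.0215 -0.0031  0.0025] shift now-axes [2.675 0.09  0.599] after-turn-axes [2.678 0.059 0.589]
```

>>> play_rows:
  targets:
    - {"claw": 0,"linear": [0.6,0,0],"rotation": [0,0,0]}
    - {"claw": 0,"linear": [0.8,0,0],"rotation": [0,0,0]}
    - {"claw": 0,"linear": [0.6,0,0],"rotation": [0,0,0]}
    - {"claw": 0,"linear": [0,0,0],"rotation": [0,0,0]}
    - {"claw": 0,"linear": [0,0.06,0.59],"rotation": [-0.022,-0.003,0.003]}
    - {"claw": 0,"linear": [0,0,0],"rotation": [0,0,0]}
    - {"claw": 0,"linear": [0,0,0],"rotation": [0,0,0]}

```text
time: 15.13
position: [0.4176, 0.2419, 0.1485]
tool_rot: [-1.525, 0.969, 1.517]
ft_force: [-0.3, -0.9, 0.1]
grip_width: 1.004
```

```bash
python3 go.py .4095 .2496 .066 115.8; python3 look.py w5
python3 - <<'E'
from ov import *
s=np.load('w5.npz');u,v=w2wrist([.4095,.2496,.075],s);print(u,v)
overlay('w5',[(box(.4095,.2496,.06,25.8,.056,.036,.03),(0,255,0)),(box(.411,.2487,0,-1.1,.11,.064,.03),(255,0,0))],int(u)-75,max(int(v)-65,0),150,120,5,'o5')
E
```

```text
t 15.13 pos [0.4176 0.2419 0.1485] jaw 114.9 w 1.004 F [-0.3 -0.9  0.1]
turn [-0.0104 -0.0016  0.0028] shift now-axes [3.3   0.18  0.422] after-turn-axes [3.302 0.159 0.417]
292.42441173274943 220.81705829145298
```

View pics/o5.png

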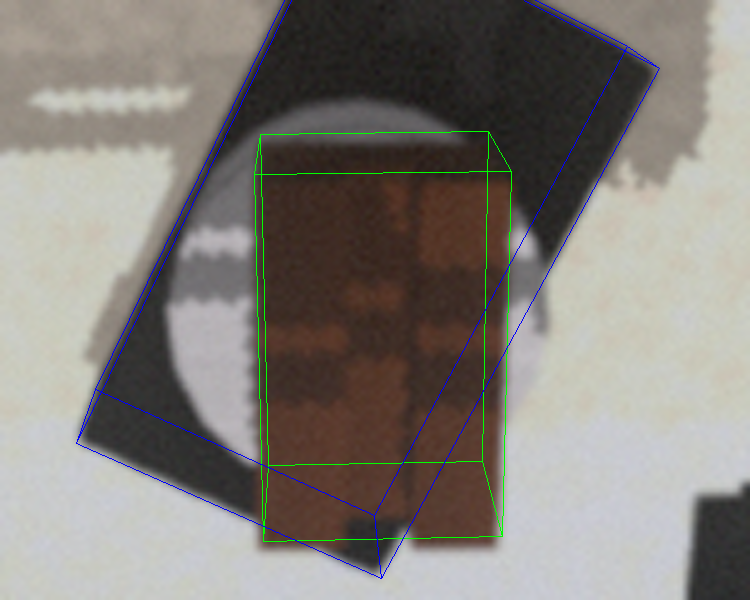

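The holder overlay fits within about 1 mm. I'll centre and descend.

>>> play_rows:
  targets:
    - {"claw": 0,"linear": [0,0.16,0.42],"rotation": [-0.01,-0.002,0.003]}
    - {"claw": 0,"linear": [0,0,0],"rotation": [0,0,0]}
    - {"claw": 0,"linear": [0.5,0,0],"rotation": [0,0,0]}
    - {"claw": 0,"linear": [0.7,0,0],"rotation": [0,0,0]}
    - {"claw": 0,"linear": [0.3,0,0],"rotation": [0,0,0]}
    - {"claw": 0,"linear": [0,0,0],"rotation": [0,0,0]}
    - {"claw": 0,"linear": [0,0,0],"rotation": [0,0,0]}

```text
time: 15.77
position: [0.4102, 0.2546, 0.1146]
tool_rot: [-1.535, 0.949, 1.533]
ft_force: [0.6, -0.5, -0.8]
grip_width: 0.998
```

```bash
python3 go.py .4095 .2496 .066 115.8
```

```text
t 15.77 pos [0.4102 0.2546 0.1146] jaw 116.1 w 0.998 F [ 0.6 -0.5 -0.8]
turn [0.0031 0.0024 0.0048] shift now-axes [ 1.942  0.128 -0.174] after-turn-axes [ 1.944  0.113 -0.167]
```

>>> play_rows:
  targets:
    - {"claw": 0,"linear": [0,0.12,-0.17],"rotation": [0.003,0.002,0.005]}
    - {"claw": 0,"linear": [0.4,0,0],"rotation": [0,0,0]}
    - {"claw": 0,"linear": [0.6,0,0],"rotation": [0,0,0]}
    - {"claw": 0,"linear": [0.4,0,0],"rotation": [0,0,0]}
    - {"claw": 0,"linear": [0.2,0,0],"rotation": [0,0,0]}
    - {"claw": 0,"linear": [0,0,0],"rotation": [0,0,0]}
    - {"claw": 0,"linear": [0,0,0],"rotation": [0,0,0]}

```text
time: 16.35
position: [0.4113, 0.2498, 0.0747]
tool_rot: [-1.532, 0.958, 1.53]
ft_force: [0.2, -0.7, 0.7]
grip_width: 1.0
```

```bash
python3 go.py .4095 .2496 .066 115.8
```

```text
t 16.35 pos [0.4113 0.2498 0.0747] jaw 115.7 w 1.0 F [ 0.2 -0.7  0.7]
turn [-0.0007  0.0007  0.0023] shift now-axes [0.347 0.071 0.025] after-turn-axes [0.348 0.069 0.026]
```

>>> play_rows:
  targets:
    - {"claw": 0,"linear": [0.3,0.05,0.03],"rotation": [0,0,0]}
    - {"claw": 0,"linear": [0.05,0,0],"rotation": [0,0,0]}
    - {"claw": 0,"linear": [0,0,0],"rotation": [0,0,0]}
    - {"claw": 1,"linear": [0,0,0],"rotation": [0,0,0]}
    - {"claw": 1,"linear": [0,0,0],"rotation": [0,0,0]}
    - {"claw": 1,"linear": [0,0,0],"rotation": [0,0,0]}
    - {"claw": 1,"linear": [0,0,0],"rotation": [0,0,0]}

```text
time: 16.93
position: [0.4108, 0.2508, 0.0667]
tool_rot: [-1.532, 0.955, 1.529]
ft_force: [-0.5, 0.4, 0.8]
grip_width: 0.778
```

```bash
python3 go.py .4095 .2496 .066 115.8
```

```text
t 16.93 pos [0.4108 0.2508 0.0667] jaw 115.7 w 0.778 F [-0.5  0.4  0.8]
turn [-0.0006  0.0011  0.004 ] shift now-axes [ 0.026  0.067 -0.021] after-turn-axes [ 0.026  0.066 -0.021]
```

>>> play_rows:
  newtons: 25
  targets:
    - {"claw": 1,"linear": [0.02,0,-0.02],"rotation": [0,0,0]}
    - {"claw": 1,"linear": [0,0,0],"rotation": [0,0,0]}
    - {"claw": 1,"linear": [0,0,0],"rotation": [0,0,0]}
    - {"claw": 1,"linear": [0,0,0],"rotation": [0,0,0]}
    - {"claw": 1,"linear": [0,0,0],"rotation": [0,0,0]}
    - {"claw": 1,"linear": [0,0,0],"rotation": [0,0,0]}
    - {"claw": 1,"linear": [0,0,0],"rotation": [0,0,0]}
    - {"claw": 1,"linear": [0,0,0],"rotation": [0,0,0]}

```text
time: 17.6
position: [0.4113, 0.2506, 0.0666]
tool_rot: [-1.532, 0.954, 1.528]
ft_force: [0.0, 1.3, -0.3]
grip_width: 0.412
```

```bash
python3 go.py .4095 .2496 .15 115.8
```

```text
t 17.6 pos [0.4113 0.2506 0.0666] jaw 115.7 w 0.412 F [ 0.   1.3 -0.3]
turn [-0.0006  0.0013  0.0047] shift now-axes [-3.335  0.059  0.004] after-turn-axes [-3.335e+00  8.300e-02 -3.000e-03]
```

>>> play_rows:
  targets:
    - {"claw": 1,"linear": [-0.15,0,0],"rotation": [0,0,0]}
    - {"claw": 1,"linear": [-0.3,0,0],"rotation": [0,0,0]}
    - {"claw": 1,"linear": [-0.6,0,0],"rotation": [0,0,0]}
    - {"claw": 1,"linear": [-0.7,0,0],"rotation": [0,0,0]}
    - {"claw": 1,"linear": [-0.8,0,0],"rotation": [0.03,0,0]}
    - {"claw": 1,"linear": [-0.7,0,0],"rotation": [0.07,0,0]}
    - {"claw": 1,"linear": [-0.4,0,0],"rotation": [0.077,0,0]}
    - {"claw": 1,"linear": [0,0,0],"rotation": [0.077,0,0]}
    - {"claw": 1,"linear": [0,0,0],"rotation": [0.077,0,0]}
    - {"claw": 1,"linear": [0,0,0],"rotation": [0.07,0,0]}

```text
time: 18.43
position: [0.4102, 0.2492, 0.1666]
tool_rot: [-1.056, 1.291, 1.056]
ft_force: [-0.4, 0.2, -0.6]
grip_width: 0.411
```

```bash
python3 go.py .617 -.175 .16 73
```

```text
t 18.43 pos [0.4102 0.2492 0.1666] jaw 78.3 w 0.411 F [-0.4  0.2 -0.6]
turn [0.0588 0.0038 0.0027] shift now-axes [  0.23  -11.542 -14.938] after-turn-axes [  0.265 -12.873 -13.807]
```

>>> play_rows:
  targets:
    - {"claw": 1,"linear": [0,-0.3,-0.3],"rotation": [0.055,0.003,0.002]}
    - {"claw": 1,"linear": [0,-0.7,-0.75],"rotation": [0,0,0]}
    - {"claw": 1,"linear": [0,-0.9,-0.97],"rotation": [0,0,0]}
    - {"claw": 1,"linear": [0,-0.9,-0.97],"rotation": [0,0,0]}
    - {"claw": 1,"linear": [0,-0.9,-0.97],"rotation": [0,0,0]}
    - {"claw": 1,"linear": [0,-0.9,-0.97],"rotation": [0,0,0]}
    - {"claw": 1,"linear": [0,-0.9,-0.97],"rotation": [0,0,0]}
    - {"claw": 1,"linear": [0,-0.9,-0.97],"rotation": [0,0,0]}
    - {"claw": 1,"linear": [0,-0.9,-0.97],"rotation": [0,0,0]}
    - {"claw": 1,"linear": [0,-0.9,-0.97],"rotation": [0,0,0]}

```text
time: 19.27
position: [0.546, -0.0215, 0.1733]
tool_rot: [-0.995, 1.318, 1.001]
ft_force: [1.1, -0.3, -1.7]
grip_width: 0.415
```

```bash
python3 go.py .617 -.175 .15 73
```

```text
t 19.27 pos [ 0.546  -0.0215  0.1733] jaw 73.9 w 0.415 F [ 1.1 -0.3 -1.7]
turn [0.01   0.007  0.0024] shift now-axes [ 0.892 -4.428 -5.122] after-turn-axes [ 0.931 -4.511 -5.042]
```

>>> play_rows:
  targets:
    - {"claw": 1,"linear": [0,-0.9,-0.97],"rotation": [0.01,0.007,0.002]}
    - {"claw": 1,"linear": [0,-0.9,-0.97],"rotation": [0,0,0]}
    - {"claw": 1,"linear": [0,-0.9,-0.97],"rotation": [0,0,0]}
    - {"claw": 1,"linear": [0,-0.9,-0.97],"rotation": [0,0,0]}
    - {"claw": 1,"linear": [0,-0.4,-0.5],"rotation": [0,0,0]}
    - {"claw": 1,"linear": [0,-0.1,-0.1],"rotation": [0,0,0]}
    - {"claw": 1,"linear": [0,0,0],"rotation": [0,0,0]}
    - {"claw": 1,"linear": [0,0,0],"rotation": [0,0,0]}

```text
time: 19.93
position: [0.6144, -0.1742, 0.1771]
tool_rot: [-0.985, 1.34, 0.976]
ft_force: [-0.2, 0.4, -0.1]
grip_width: 0.415
```

```bash
python3 go.py .617 -.175 .1 73; python3 look.py w6
python3 - <<'E'
from ov import *
s=np.load('w6.npz');R=cv2.Rodrigues(s['tool_rot'])[0]
overlay('w6',[(box(.6168,-.1751,0.004,-17.1,.08,.06,.004),(0,255,0))],160,100,240,190,3,'o6',1.3)
E
```

```text
t 19.93 pos [ 0.6144 -0.1742  0.1771] jaw 72.4 w 0.415 F [-0.2  0.4 -0.1]
turn [-0.0065 -0.0025  0.0024] shift now-axes [ 3.084 -0.099  0.012] after-turn-axes [ 3.084e+00 -1.110e-01 -1.000e-03]
```

View pics/o6.png

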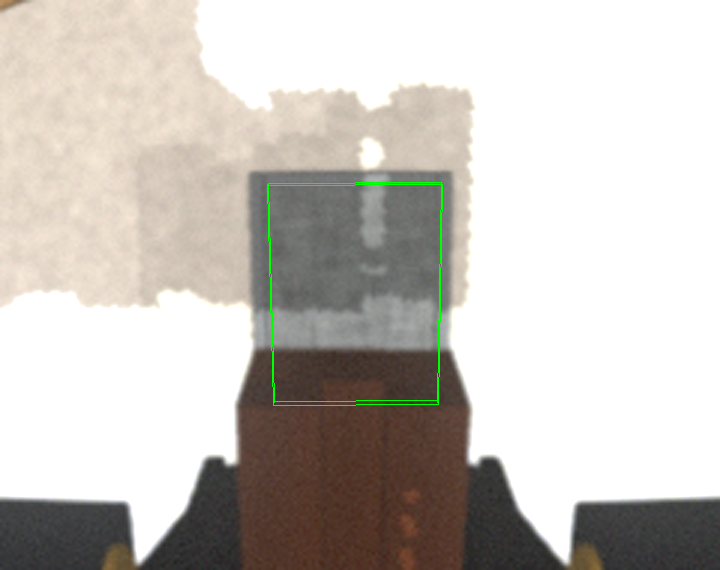

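The tray matches its overlay within about 2 mm. I'll lower straight down, with contact expected at TCP z≈0.0106.

>>> play_rows:
  targets:
    - {"claw": 1,"linear": [0,-0.1,0],"rotation": [-0.006,-0.002,0.002]}
    - {"claw": 1,"linear": [0.5,0,0],"rotation": [0,0,0]}
    - {"claw": 1,"linear": [0.8,0,0],"rotation": [0,0,0]}
    - {"claw": 1,"linear": [0.8,0,0],"rotation": [0,0,0]}
    - {"claw": 1,"linear": [0.8,0,0],"rotation": [0,0,0]}
    - {"claw": 1,"linear": [0.8,0,0],"rotation": [0,0,0]}
    - {"claw": 1,"linear": [0.6,0,0],"rotation": [0,0,0]}
    - {"claw": 1,"linear": [0.3,0,0],"rotation": [0,0,0]}
    - {"claw": 1,"linear": [0,0,0],"rotation": [0,0,0]}
    - {"claw": 1,"linear": [0,0,0],"rotation": [0,0,0]}

```text
time: 20.82
position: [0.6168, -0.157, 0.0537]
tool_rot: [-0.996, 1.321, 1.009]
ft_force: [0.9, 1.1, -0.9]
grip_width: 0.412
```

```bash
python3 go.py .6163 -.1761 .0106 72.9
```

```text
t 20.82 pos [ 0.6168 -0.157   0.0537] jaw 74.2 w 0.412 F [ 0.9  1.1 -0.9]
turn [ 0.0143  0.0063 -0.0017] shift now-axes [ 1.715 -0.195 -0.756] after-turn-axes [ 1.723 -0.207 -0.735]
```

>>> play_rows:
  targets:
    - {"claw": 1,"linear": [0,-0.2,-0.74],"rotation": [0.014,0.006,-0.002]}
    - {"claw": 1,"linear": [0,0,0],"rotation": [0,0,0]}
    - {"claw": 1,"linear": [0,0,0],"rotation": [0,0,0]}
    - {"claw": 1,"linear": [0.5,0,0],"rotation": [0,0,0]}
    - {"claw": 1,"linear": [0.5,0,0],"rotation": [0,0,0]}
    - {"claw": 1,"linear": [0,0,0],"rotation": [0,0,0]}

```text
time: 21.32
position: [0.6201, -0.1779, 0.0313]
tool_rot: [-0.991, 1.329, 0.98]
ft_force: [-0.1, 1.0, -2.0]
grip_width: 0.414
```

```bash
python3 go.py .6163 -.1761 .0106 72.9
```

```text
t 21.32 pos [ 0.6201 -0.1779  0.0313] jaw 72.9 w 0.414 F [-0.1  1.  -2. ]
turn [-0.0001  0.0009  0.0059] shift now-axes [0.826 0.173 0.025] after-turn-axes [0.827 0.166 0.026]
```

>>> play_rows:
  targets:
    - {"claw": 1,"linear": [0.2,0.16,0.03],"rotation": [0,0.001,0.006]}
    - {"claw": 1,"linear": [0.3,0,0],"rotation": [0,0,0]}
    - {"claw": 1,"linear": [0.15,0,0],"rotation": [0,0,0]}
    - {"claw": 1,"linear": [0,0,0],"rotation": [0,0,0]}

```text
time: 21.65
position: [0.6152, -0.175, 0.0117]
tool_rot: [-0.985, 1.338, 0.99]
ft_force: [0.3, 0.4, -1.0]
grip_width: 0.411
```

```bash
python3 go.py .6163 -.1761 .0106 72.9
```

```text
t 21.65 pos [ 0.6152 -0.175   0.0117] jaw 72.9 w 0.411 F [ 0.3  0.4 -1. ]
turn [ 0.0002 -0.0001 -0.0024] shift now-axes [ 0.043 -0.055 -0.031] after-turn-axes [ 0.044 -0.054 -0.031]
```

>>> play_rows:
  targets:
    - {"claw": 1,"linear": [0.05,0,0],"rotation": [0,0,-0.002]}
    - {"claw": 1,"linear": [0.05,0,0],"rotation": [0,0,0]}
    - {"claw": 1,"linear": [0.05,0,0],"rotation": [0,0,0]}

```text
time: 21.9
position: [0.6154, -0.175, 0.0106]
tool_rot: [-0.986, 1.336, 0.988]
ft_force: [-3.0, 1.3, 6.3]
grip_width: 0.413
```

>>> play_rows:
  targets:
    - {"claw": 0,"linear": [0,0,0],"rotation": [0,0,0]}
    - {"claw": 0,"linear": [0,0,0],"rotation": [0,0,0]}
    - {"claw": 0,"linear": [0,0,0],"rotation": [0,0,0]}
    - {"claw": 0,"linear": [0,0,0],"rotation": [0,0,0]}
    - {"claw": 0,"linear": [-0.1,0,0],"rotation": [0,0,0]}
    - {"claw": 0,"linear": [-0.4,0,0],"rotation": [0,0,0]}
    - {"claw": 0,"linear": [-0.8,0,0],"rotation": [0,0,0]}
    - {"claw": 0,"linear": [-0.8,0,0],"rotation": [0,0,0]}
    - {"claw": 0,"linear": [-0.8,0,0],"rotation": [0,0,0]}
    - {"claw": 0,"linear": [-0.8,0,0],"rotation": [0,0,0]}

```text
time: 22.73
position: [0.613, -0.1745, 0.105]
tool_rot: [-0.983, 1.341, 0.992]
ft_force: [-0.1, 0.3, 0.1]
grip_width: 0.985
```

```bash
python3 go.py .41 .249 .15 115.8; python3 look.py w7
python3 - <<'E'
from ov import *
overlay('w7',[(box(.6152,-.1752,0.004,-17.1,.056,.036,.03),(0,0,255))],160,100,240,190,3,'o7',1.3)
E
```

```text
t 22.73 pos [ 0.613  -0.1745  0.105 ] jaw 72.9 w 0.985 F [-0.1  0.3  0.1]
turn [-0.4766  0.0013 -0.0045] shift now-axes [-1.717 12.752 13.802] after-turn-axes [-1.798 -0.063 18.783]
```

View pics/o7.png

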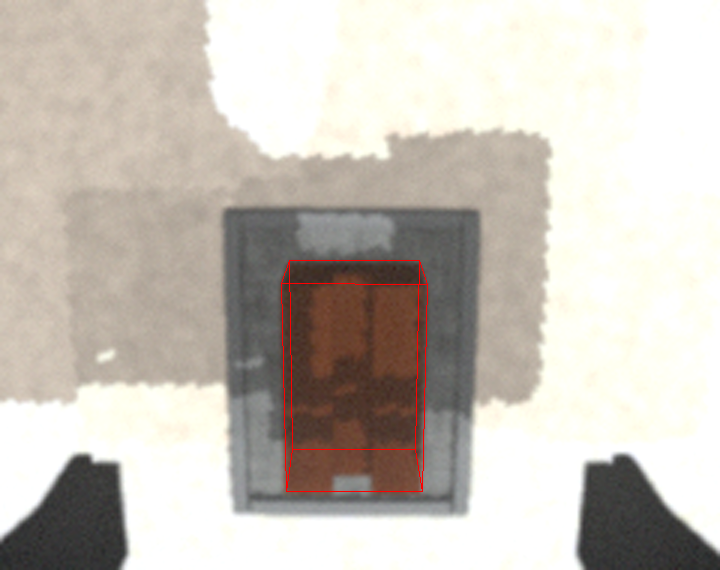

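The holder lies flat in the small tray, centred in it. Next I'll check the collar's centre from the earlier w5 image and the plinth overlay.

Run:
```python
from h import *
s=np.load('w5.npz')
t=np.linspace(0,2*np.pi,200)
for c in([.41,.249],[.411,.248]):
    q=np.array([w2wrist([c[0]+.031*np.cos(a),c[1]+.031*np.sin(a),.06],s) for a in t])
    print(c,((q-[217,155]+.5)*5).min(0),((q-[217,155]+.5)*5).max(0))
```

```text
[0.41, 0.249] [174.78353295 110.96196668] [556.45683166 477.33439702]
[0.411, 0.248] [166.68623275 113.97800117] [548.28389432 480.01139946]
```

>>> play_rows:
  targets:
    - {"claw": 0,"linear": [-0.8,0,0],"rotation": [0,0,0]}
    - {"claw": 0,"linear": [-0.6,0,0],"rotation": [0,0,0]}
    - {"claw": 0,"linear": [0,0.3,0.3],"rotation": [0,0,0]}
    - {"claw": 0,"linear": [0,0.7,0.7],"rotation": [0,0,0]}
    - {"claw": 0,"linear": [0,0.9,1],"rotation": [0,0,0]}
    - {"claw": 0,"linear": [0,0.9,1],"rotation": [0,0,0]}
    - {"claw": 0,"linear": [0,0.9,1],"rotation": [0,0,0]}
    - {"claw": 0,"linear": [0,0.9,1],"rotation": [0,0,0]}
    - {"claw": 0,"linear": [0,0.9,1],"rotation": [0,0,0]}
    - {"claw": 0,"linear": [0,0.9,1],"rotation": [0,0,0]}

```text
time: 23.62
position: [0.5104, 0.0398, 0.1477]
tool_rot: [-0.984, 1.338, 0.966]
ft_force: [0.7, 1.4, -0.6]
grip_width: 0.999
```

```bash
python3 go.py .41 .249 .15 90
```

```text
t 23.62 pos [0.5104 0.0398 0.1477] jaw 72.1 w 0.999 F [ 0.7  1.4 -0.6]
turn [-0.1994 -0.0033  0.0061] shift now-axes [-0.183  6.396  6.722] after-turn-axes [-0.093  4.015  8.367]
```

>>> play_rows:
  targets:
    - {"claw": 0,"linear": [0,0.7,1],"rotation": [-0.07,0,0.006]}
    - {"claw": 0,"linear": [0,0.6,1],"rotation": [-0.07,0,0]}
    - {"claw": 0,"linear": [0,0.5,1],"rotation": [-0.06,0,0]}
    - {"claw": 0,"linear": [0,0.45,1],"rotation": [0,0,0]}
    - {"claw": 0,"linear": [0,0.45,1],"rotation": [0,0,0]}
    - {"claw": 0,"linear": [0,0.45,1],"rotation": [0,0,0]}
    - {"claw": 0,"linear": [0,0.4,0.9],"rotation": [0,0,0]}
    - {"claw": 0,"linear": [0,0.2,0.5],"rotation": [0,0,0]}
    - {"claw": 0,"linear": [0,0,0],"rotation": [0,0,0]}
    - {"claw": 0,"linear": [0,0,0],"rotation": [0,0,0]}

```text
time: 24.45
position: [0.4095, 0.2514, 0.1425]
tool_rot: [-1.235, 1.197, 1.242]
ft_force: [0.5, -0.3, 0.6]
grip_width: 1.002
```

```bash
python3 go.py .4107 .2488 .09 89
```

```text
t 24.45 pos [0.4095 0.2514 0.1425] jaw 92.2 w 1.002 F [ 0.5 -0.3  0.6]
turn [ 0.0355 -0.0008 -0.0046] shift now-axes [ 2.1   -0.059 -0.103] after-turn-axes [ 2.1   -0.049 -0.102]
```

>>> play_rows:
  targets:
    - {"claw": 0,"linear": [0,-0.05,-0.1],"rotation": [0.035,0,-0.005]}
    - {"claw": 0,"linear": [0,0,0],"rotation": [0,0,0]}
    - {"claw": 0,"linear": [0.5,0,0],"rotation": [0,0,0]}
    - {"claw": 0,"linear": [0.6,0,0],"rotation": [0,0,0]}
    - {"claw": 0,"linear": [0.6,0,0],"rotation": [0,0,0]}
    - {"claw": 0,"linear": [0.3,0,0],"rotation": [0,0,0]}
    - {"claw": 0,"linear": [0,0,0],"rotation": [0,0,0]}
    - {"claw": 0,"linear": [0,0,0],"rotation": [0,0,0]}

```text
time: 25.12
position: [0.4138, 0.2405, 0.0905]
tool_rot: [-1.195, 1.221, 1.189]
ft_force: [-0.3, 0.0, 0.1]
grip_width: 1.001
```

```bash
python3 go.py .4107 .2488 .036 89
```

```text
t 25.12 pos [0.4138 0.2405 0.0905] jaw 88.7 w 1.001 F [-0.3  0.   0.1]
turn [-0.0035 -0.002   0.0013] shift now-axes [2.18  0.137 0.334] after-turn-axes [2.181 0.131 0.329]
```

>>> play_rows:
  targets:
    - {"claw": 0,"linear": [0,0.13,0.33],"rotation": [-0.003,-0.002,0.001]}
    - {"claw": 0,"linear": [0,0,0],"rotation": [0,0,0]}
    - {"claw": 0,"linear": [0.4,0,0],"rotation": [0,0,0]}
    - {"claw": 0,"linear": [0.3,0,0],"rotation": [0,0,0]}
    - {"claw": 0,"linear": [0,0,0],"rotation": [0,0,0]}
    - {"claw": 0,"linear": [0,0,0],"rotation": [0,0,0]}

```text
time: 25.62
position: [0.4124, 0.2506, 0.074]
tool_rot: [-1.196, 1.212, 1.195]
ft_force: [0.4, -0.4, -0.0]
grip_width: 1.002
```

```bash
python3 go.py .4107 .2488 .036 89
```

```text
t 25.62 pos [0.4124 0.2506 0.074 ] jaw 89.0 w 1.002 F [ 0.4 -0.4 -0. ]
turn [0.     0.0022 0.0025] shift now-axes [ 1.518  0.072 -0.078] after-turn-axes [ 1.518  0.067 -0.072]
```

>>> play_rows:
  targets:
    - {"claw": 0,"linear": [0.2,0.07,-0.07],"rotation": [0,0.002,0.002]}
    - {"claw": 0,"linear": [0.4,0,0],"rotation": [0,0,0]}
    - {"claw": 0,"linear": [0.4,0,0],"rotation": [0,0,0]}
    - {"claw": 0,"linear": [0.3,0,0],"rotation": [0,0,0]}
    - {"claw": 0,"linear": [0,0,0],"rotation": [0,0,0]}
    - {"claw": 0,"linear": [0,0,0],"rotation": [0,0,0]}

```text
time: 26.12
position: [0.4099, 0.2481, 0.0371]
tool_rot: [-1.197, 1.219, 1.196]
ft_force: [1.0, 0.8, 0.2]
grip_width: 0.999
```

```bash
python3 go.py .4107 .2488 .036 89
```

```text
t 26.12 pos [0.4099 0.2481 0.0371] jaw 89.0 w 0.999 F [1.  0.8 0.2]
turn [ 0.     -0.0008 -0.0005] shift now-axes [ 0.045 -0.033  0.028] after-turn-axes [ 0.045 -0.033  0.028]
```

>>> play_rows:
  newtons: 30
  targets:
    - {"claw": 1,"linear": [0.03,-0.03,0.02],"rotation": [0,0,0]}
    - {"claw": 1,"linear": [0,0,0],"rotation": [0,0,0]}
    - {"claw": 1,"linear": [0,0,0],"rotation": [0,0,0]}
    - {"claw": 1,"linear": [0,0,0],"rotation": [0,0,0]}
    - {"claw": 1,"linear": [0,0,0],"rotation": [0,0,0]}
    - {"claw": 1,"linear": [0,0,0],"rotation": [0,0,0]}
    - {"claw": 1,"linear": [0,0,0],"rotation": [0,0,0]}

```text
time: 26.7
position: [0.4111, 0.2488, 0.0367]
tool_rot: [-1.197, 1.218, 1.196]
ft_force: [0.1, 0.1, -1.4]
grip_width: 0.705
```

```bash
python3 go.py .624 .218 .12 89
```

```text
t 26.7 pos [0.4111 0.2488 0.0367] jaw 89.0 w 0.705 F [ 0.1  0.1 -1.4]
turn [ 0.     -0.0006 -0.0001] shift now-axes [-3.334 -8.537 -1.087] after-turn-axes [-3.333 -8.538 -1.084]
```

>>> play_rows:
  targets:
    - {"claw": 1,"linear": [0,0,0],"rotation": [0,0,0]}
    - {"claw": 1,"linear": [-0.15,0,0],"rotation": [0,0,0]}
    - {"claw": 1,"linear": [-0.3,0,0],"rotation": [0,0,0]}
    - {"claw": 1,"linear": [-0.6,0,0],"rotation": [0,0,0]}
    - {"claw": 1,"linear": [-0.7,0,0],"rotation": [0,0,0]}
    - {"claw": 1,"linear": [-0.7,0,0],"rotation": [0,0,0]}
    - {"claw": 1,"linear": [-0.5,-0.2,0],"rotation": [0,0,0]}
    - {"claw": 1,"linear": [-0.2,-0.6,-0.1],"rotation": [0,0,0]}
    - {"claw": 1,"linear": [0,-0.9,-0.1],"rotation": [0,0,0]}
    - {"claw": 1,"linear": [0,-0.9,-0.1],"rotation": [0,0,0]}

```text
time: 27.53
position: [0.4716, 0.241, 0.1219]
tool_rot: [-1.199, 1.219, 1.205]
ft_force: [0.5, 1.1, -2.6]
grip_width: 0.703
```

```bash
python3 go.py .6242 .2178 .1 89
```

```text
t 27.53 pos [0.4716 0.241  0.1219] jaw 89.4 w 0.703 F [ 0.5  1.1 -2.6]
turn [ 0.0042 -0.0008 -0.0036] shift now-axes [ 0.843 -6.119 -0.861] after-turn-axes [ 0.877 -6.12  -0.822]
```

>>> play_rows:
  targets:
    - {"claw": 1,"linear": [0,-0.9,-0.12],"rotation": [0.004,0,-0.003]}
    - {"claw": 1,"linear": [0,-0.9,-0.12],"rotation": [0,0,0]}
    - {"claw": 1,"linear": [0,-0.9,-0.12],"rotation": [0,0,0]}
    - {"claw": 1,"linear": [0,-0.9,-0.12],"rotation": [0,0,0]}
    - {"claw": 1,"linear": [0,-0.9,-0.12],"rotation": [0,0,0]}
    - {"claw": 1,"linear": [0,-0.8,-0.12],"rotation": [0,0,0]}
    - {"claw": 1,"linear": [0,-0.3,0],"rotation": [0,0,0]}
    - {"claw": 1,"linear": [0,0,0],"rotation": [0,0,0]}
    - {"claw": 1,"linear": [0,0,0],"rotation": [0,0,0]}

```text
time: 28.28
position: [0.6204, 0.2183, 0.1263]
tool_rot: [-1.197, 1.218, 1.193]
ft_force: [-0.7, -0.2, -2.2]
grip_width: 0.709
```

```bash
python3 go.py .6242 .2178 .06 89; python3 look.py w8
python3 - <<'E'
from h import *
s=np.load('w8.npz');im=cv2.imread('pics/w8_raw.png');k=3;x0,y0=160,100
im=cv2.resize(im[y0:y0+190,x0:x0+240],None,fx=k,fy=k)
q=np.array([w2wrist([.6242+.043*np.cos(a),.2178+.043*np.sin(a),.008],s) for a in np.linspace(0,6.28,60)])
cv2.polylines(im,[((q-[x0,y0]+.5)*k).astype(int)],True,(0,255,0),1)
save('o8',np.clip(im*1.2,0,255).astype(np.uint8))
E
```

```text
t 28.28 pos [0.6204 0.2183 0.1263] jaw 88.9 w 0.709 F [-0.7 -0.2 -2.2]
turn [-0.001  -0.0009  0.0011] shift now-axes [ 2.65  -0.147 -0.012] after-turn-axes [ 2.65  -0.152 -0.016]
```

View pics/o8.png

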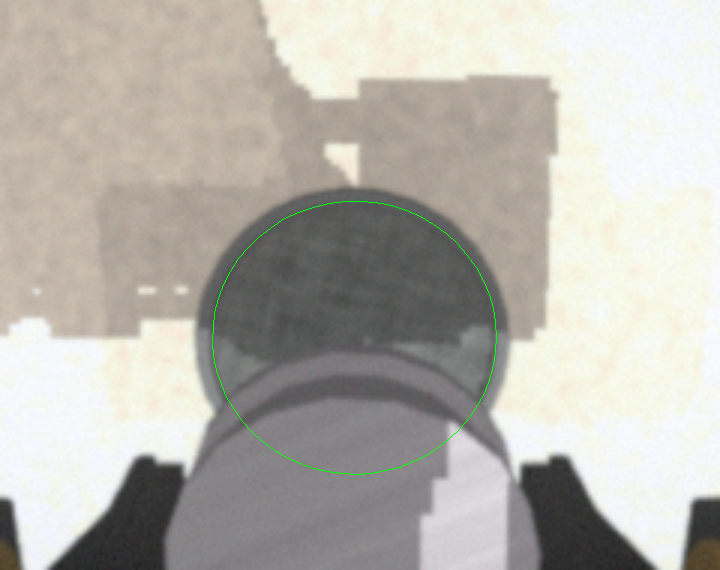

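The collar tray matches the overlay. I'll descend.

>>> play_rows:
  targets:
    - {"claw": 1,"linear": [0,-0.15,0],"rotation": [0,0,0]}
    - {"claw": 1,"linear": [0.4,0,0],"rotation": [0,0,0]}
    - {"claw": 1,"linear": [0.6,0,0],"rotation": [0,0,0]}
    - {"claw": 1,"linear": [0.6,0,0],"rotation": [0,0,0]}
    - {"claw": 1,"linear": [0.6,0,0],"rotation": [0,0,0]}
    - {"claw": 1,"linear": [0.4,0,0],"rotation": [0,0,0]}
    - {"claw": 1,"linear": [0,0,0],"rotation": [0,0,0]}
    - {"claw": 1,"linear": [0,0,0],"rotation": [0,0,0]}

```text
time: 29.0
position: [0.6171, 0.2234, 0.0575]
tool_rot: [-1.198, 1.214, 1.204]
ft_force: [-0.5, 0.1, -1.7]
grip_width: 0.71
```

```bash
python3 go.py .6242 .2176 .0107 89
```

```text
t 29.0 pos [0.6171 0.2234 0.0575] jaw 89.4 w 0.71 F [-0.5  0.1 -1.7]
turn [ 0.004   0.0017 -0.0015] shift now-axes [ 1.872 -0.291 -0.234] after-turn-axes [ 1.874 -0.288 -0.228]
```

>>> play_rows:
  targets:
    - {"claw": 1,"linear": [0,-0.29,-0.23],"rotation": [0.004,0.002,-0.002]}
    - {"claw": 1,"linear": [0,0,0],"rotation": [0,0,0]}
    - {"claw": 1,"linear": [0.4,0,0],"rotation": [0,0,0]}
    - {"claw": 1,"linear": [0.5,0,0],"rotation": [0,0,0]}
    - {"claw": 1,"linear": [0.3,0,0],"rotation": [0,0,0]}
    - {"claw": 1,"linear": [0,0,0],"rotation": [0,0,0]}
    - {"claw": 1,"linear": [0,0,0],"rotation": [0,0,0]}

```text
time: 29.58
position: [0.6268, 0.2176, 0.0272]
tool_rot: [-1.197, 1.213, 1.192]
ft_force: [0.5, 0.8, -2.2]
grip_width: 0.705
```

```bash
python3 go.py .6242 .2176 .0107 89
```

```text
t 29.58 pos [0.6268 0.2176 0.0272] jaw 89.0 w 0.705 F [ 0.5  0.8 -2.2]
turn [-0.0005  0.0007  0.0032] shift now-axes [ 0.658  0.107 -0.001] after-turn-axes [ 0.659  0.103 -0.   ]
```

>>> play_rows:
  targets:
    - {"claw": 1,"linear": [0.2,0.1,0],"rotation": [0,0,0.003]}
    - {"claw": 1,"linear": [0.25,0,0],"rotation": [0,0,0]}
    - {"claw": 1,"linear": [0.1,0,0],"rotation": [0,0,0]}
    - {"claw": 1,"linear": [0,0,0],"rotation": [0,0,0]}

```text
time: 29.92
position: [0.6238, 0.2178, 0.0119]
tool_rot: [-1.195, 1.217, 1.197]
ft_force: [-0.3, 0.0, -1.0]
grip_width: 0.706
```

```bash
python3 go.py .6242 .2176 .0107 89
```

```text
t 29.92 pos [0.6238 0.2178 0.0119] jaw 89.0 w 0.706 F [-0.3  0.  -1. ]
turn [-0.0003  0.0007 -0.0004] shift now-axes [ 0.046 -0.015 -0.009] after-turn-axes [ 0.046 -0.015 -0.009]
```

>>> play_rows:
  targets:
    - {"claw": 1,"linear": [0.05,0,0],"rotation": [0,0,0]}
    - {"claw": 1,"linear": [0.05,0,0],"rotation": [0,0,0]}
    - {"claw": 1,"linear": [0.05,0,0],"rotation": [0,0,0]}

```text
time: 30.17
position: [0.624, 0.218, 0.0108]
tool_rot: [-1.195, 1.217, 1.197]
ft_force: [-3.6, -1.2, 3.1]
grip_width: 0.706
```

Contact. I'll release and rise, keeping some rows still first.

>>> play_rows:
  targets:
    - {"claw": 0,"linear": [0,0,0],"rotation": [0,0,0]}
    - {"claw": 0,"linear": [0,0,0],"rotation": [0,0,0]}
    - {"claw": 0,"linear": [0,0,0],"rotation": [0,0,0]}
    - {"claw": 0,"linear": [0,0,0],"rotation": [0,0,0]}
    - {"claw": 0,"linear": [-0.1,0,0],"rotation": [0,0,0]}
    - {"claw": 0,"linear": [-0.4,0,0],"rotation": [0,0,0]}
    - {"claw": 0,"linear": [-0.8,0,0],"rotation": [0,0,0]}
    - {"claw": 0,"linear": [-0.8,0,0],"rotation": [0,0,0]}
    - {"claw": 0,"linear": [-0.8,0,0],"rotation": [0,0,0]}
    - {"claw": 0,"linear": [-0.4,0,0],"rotation": [0,0,0]}

```text
time: 31.0
position: [0.6242, 0.2177, 0.0979]
tool_rot: [-1.195, 1.218, 1.197]
ft_force: [0.5, -0.1, 0.2]
grip_width: 0.999
```

```bash
python3 go.py .411 .248 .1 89;python3 look.py w9
python3 - <<'E'
from h import *
s=np.load('w9.npz');im=cv2.imread('pics/w9_raw.png');k=2;x0,y0=140,60
im=cv2.resize(im[y0:y0+290,x0:x0+390],None,fx=k,fy=k)
for c,r,z,col in(((.6242,.2178),.043,.008,(0,255,0)),((.624,.218),.031,.034,(0,0,255))):
    q=np.array([w2wrist([c[0]+r*np.cos(a),c[1]+r*np.sin(a),z],s) for a in np.linspace(0,6.28,60)])
    cv2.polylines(im,[((q-[x0,y0]+.5)*k).astype(int)],True,col,1)
save('o9',np.clip(im*1.2,0,255).astype(np.uint8))
E
```

```text
t 31.0 pos [0.6242 0.2177 0.0979] jaw 89.0 w 0.999 F [ 0.5 -0.1  0.2]
turn [-0.0003  0.0006 -0.0005] shift now-axes [-0.075  8.547  1.059] after-turn-axes [-0.083  8.546  1.064]
```

View pics/o9.png

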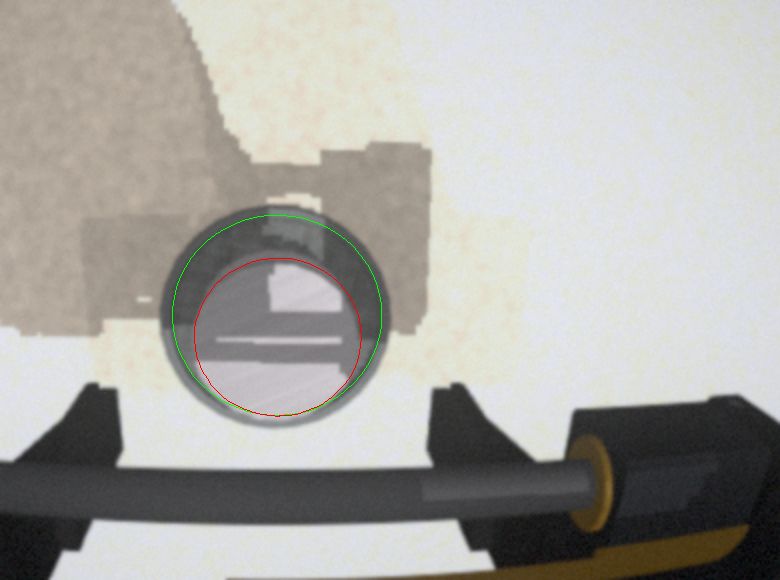

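The collar sits flat and centred in the round tray. Next is the plinth.

>>> play_rows:
  targets:
    - {"claw": 0,"linear": [0,0.4,0.05],"rotation": [0,0,0]}
    - {"claw": 0,"linear": [0,0.9,0.11],"rotation": [0,0,0]}
    - {"claw": 0,"linear": [0,1,0.12],"rotation": [0,0,0]}
    - {"claw": 0,"linear": [0,1,0.12],"rotation": [0,0,0]}
    - {"claw": 0,"linear": [0,1,0.12],"rotation": [0,0,0]}
    - {"claw": 0,"linear": [0,1,0.12],"rotation": [0,0,0]}
    - {"claw": 0,"linear": [0,1,0.12],"rotation": [0,0,0]}
    - {"claw": 0,"linear": [0,1,0.12],"rotation": [0,0,0]}
    - {"claw": 0,"linear": [0,0.8,0.1],"rotation": [0,0,0]}
    - {"claw": 0,"linear": [0,0,0],"rotation": [0,0,0]}

```text
time: 31.88
position: [0.4038, 0.2435, 0.09]
tool_rot: [-1.197, 1.228, 1.2]
ft_force: [-0.5, 0.5, 0.3]
grip_width: 0.998
```

```bash
python3 go.py .411 .2485 .05 89
```

```text
t 31.88 pos [0.4038 0.2435 0.09  ] jaw 89.0 w 0.998 F [-0.5  0.5  0.3]
turn [ 0.0002 -0.0039 -0.0052] shift now-axes [ 1.596 -0.298  0.216] after-turn-axes [ 1.6   -0.285  0.206]
```

>>> play_rows:
  targets:
    - {"claw": 0,"linear": [0,-0.29,0.21],"rotation": [0,-0.004,-0.005]}
    - {"claw": 0,"linear": [0,0,0],"rotation": [0,0,0]}
    - {"claw": 0,"linear": [0.5,0,0],"rotation": [0,0,0]}
    - {"claw": 0,"linear": [0.6,0,0],"rotation": [0,0,0]}
    - {"claw": 0,"linear": [0.2,0,0],"rotation": [0,0,0]}
    - {"claw": 0,"linear": [0,0,0],"rotation": [0,0,0]}
    - {"claw": 0,"linear": [0,0,0],"rotation": [0,0,0]}

```text
time: 32.47
position: [0.4133, 0.2481, 0.0545]
tool_rot: [-1.197, 1.217, 1.195]
ft_force: [-0.3, 0.6, 0.1]
grip_width: 0.997
```

```bash
python3 go.py .411 .2485 .0065 89
```

```text
t 32.47 pos [0.4133 0.2481 0.0545] jaw 89.0 w 0.997 F [-0.3  0.6  0.1]
turn [-0.0004 -0.0004  0.0008] shift now-axes [1.921 0.094 0.014] after-turn-axes [1.921 0.091 0.013]
```

>>> play_rows:
  targets:
    - {"claw": 0,"linear": [0.3,0.09,0.01],"rotation": [0,0,0]}
    - {"claw": 0,"linear": [0.5,0,0],"rotation": [0,0,0]}
    - {"claw": 0,"linear": [0.5,0,0],"rotation": [0,0,0]}
    - {"claw": 0,"linear": [0.25,0,0],"rotation": [0,0,0]}
    - {"claw": 0,"linear": [0.1,0,0],"rotation": [0,0,0]}
    - {"claw": 0,"linear": [0,0,0],"rotation": [0,0,0]}
    - {"claw": 0,"linear": [0,0,0],"rotation": [0,0,0]}

```text
time: 33.05
position: [0.4141, 0.2493, 0.0132]
tool_rot: [-1.195, 1.213, 1.191]
ft_force: [0.8, -0.4, -0.4]
grip_width: 1.001
```

```bash
python3 go.py .411 .2485 .0065 89
```

```text
t 33.05 pos [0.4141 0.2493 0.0132] jaw 88.8 w 1.001 F [ 0.8 -0.4 -0.4]
turn [-0.0019  0.0014  0.0035] shift now-axes [ 0.269  0.125 -0.037] after-turn-axes [ 0.269  0.123 -0.036]
```

>>> play_rows:
  targets:
    - {"claw": 0,"linear": [0.2,0.12,-0.03],"rotation": [-0.002,0.001,0.003]}
    - {"claw": 0,"linear": [0.05,0,0],"rotation": [0,0,0]}
    - {"claw": 0,"linear": [0,0,0],"rotation": [0,0,0]}

```text
time: 33.3
position: [0.4118, 0.2494, 0.0078]
tool_rot: [-1.196, 1.214, 1.196]
ft_force: [-0.2, 0.9, 0.6]
grip_width: 0.999
```

```bash
python3 go.py .411 .2485 .0065 89
```

```text
t 33.3 pos [0.4118 0.2494 0.0078] jaw 89.0 w 0.999 F [-0.2  0.9  0.6]
turn [0.0003 0.0014 0.0014] shift now-axes [ 0.052  0.03  -0.035] after-turn-axes [ 0.052  0.03  -0.035]
```

>>> play_rows:
  newtons: 35
  targets:
    - {"claw": 1,"linear": [0.04,0.03,-0.02],"rotation": [0,0.001,0.001]}
    - {"claw": 1,"linear": [0,0,0],"rotation": [0,0,0]}
    - {"claw": 1,"linear": [0,0,0],"rotation": [0,0,0]}
    - {"claw": 1,"linear": [0,0,0],"rotation": [0,0,0]}
    - {"claw": 1,"linear": [0,0,0],"rotation": [0,0,0]}
    - {"claw": 1,"linear": [0,0,0],"rotation": [0,0,0]}
    - {"claw": 1,"linear": [0,0,0],"rotation": [0,0,0]}

```text
time: 33.88
position: [0.4113, 0.2492, 0.0074]
tool_rot: [-1.196, 1.215, 1.196]
ft_force: [0.6, 0.3, -0.4]
grip_width: 0.73
```

```bash
python3 go.py .4705 .0223 .12 81.6
```

```text
t 33.88 pos [0.4113 0.2492 0.0074] jaw 89.0 w 0.73 F [ 0.6  0.3 -0.4]
turn [0.0826 0.001  0.0009] shift now-axes [-4.515 -2.526 -9.03 ] after-turn-axes [-4.505 -3.667 -8.635]
```

>>> play_rows:
  targets:
    - {"claw": 1,"linear": [0,0,0],"rotation": [0,0,0]}
    - {"claw": 1,"linear": [-0.15,0,0],"rotation": [0,0,0]}
    - {"claw": 1,"linear": [-0.3,0,0],"rotation": [0,0,0]}
    - {"claw": 1,"linear": [-0.6,0,0],"rotation": [0,0,0]}
    - {"claw": 1,"linear": [-0.7,0,0],"rotation": [0.04,0,0]}
    - {"claw": 1,"linear": [-0.6,0,-0.2],"rotation": [0.04,0,0]}
    - {"claw": 1,"linear": [-0.2,-0.3,-0.6],"rotation": [0,0,0]}
    - {"claw": 1,"linear": [0,-0.4,-0.9],"rotation": [0,0,0]}
    - {"claw": 1,"linear": [0,-0.4,-0.9],"rotation": [0,0,0]}
    - {"claw": 1,"linear": [0,-0.4,-0.9],"rotation": [0,0,0]}

```text
time: 34.72
position: [0.433, 0.159, 0.0762]
tool_rot: [-1.106, 1.271, 1.109]
ft_force: [0.4, 0.7, -2.7]
grip_width: 0.737
```

```bash
python3 go.py .4705 .0223 .07 81.6
```

```text
t 34.72 pos [0.433  0.159  0.0762] jaw 82.1 w 0.737 F [ 0.4  0.7 -2.7]
turn [ 0.0059  0.0008 -0.0011] shift now-axes [ 0.239 -2.236 -5.212] after-turn-axes [ 0.249 -2.284 -5.19 ]
```

>>> play_rows:
  targets:
    - {"claw": 1,"linear": [0,-0.4,-0.9],"rotation": [0.006,0,0]}
    - {"claw": 1,"linear": [0,-0.4,-0.9],"rotation": [0,0,0]}
    - {"claw": 1,"linear": [0,-0.4,-0.9],"rotation": [0,0,0]}
    - {"claw": 1,"linear": [0,-0.4,-0.9],"rotation": [0,0,0]}
    - {"claw": 1,"linear": [0,-0.3,-0.7],"rotation": [0,0,0]}
    - {"claw": 1,"linear": [0,-0.1,-0.2],"rotation": [0,0,0]}
    - {"claw": 1,"linear": [0,0,0],"rotation": [0,0,0]}
    - {"claw": 1,"linear": [0,0,0],"rotation": [0,0,0]}

```text
time: 35.38
position: [0.4669, 0.0291, 0.0797]
tool_rot: [-1.092, 1.277, 1.095]
ft_force: [1.0, 0.5, -2.5]
grip_width: 0.736
```

```bash
python3 go.py .4705 .0223 .05 81.6; python3 look.py w10
python3 - <<'E'
from ov import *
overlay('w10',[(box(.4708,.0223,0.004,-8.4,.134,.088,.004),(0,255,0)),(box(.4708,.0223,0.0,-8.4,.144,.098,.008),(0,0,255))],100,40,340,260,2,'o10',1.4)
E
```

```text
t 35.38 pos [0.4669 0.0291 0.0797] jaw 81.1 w 0.736 F [ 1.   0.5 -2.5]
turn [-0.006   0.0017 -0.0002] shift now-axes [ 1.186 -0.186 -0.248] after-turn-axes [ 1.187 -0.184 -0.246]
```

View pics/o10.png

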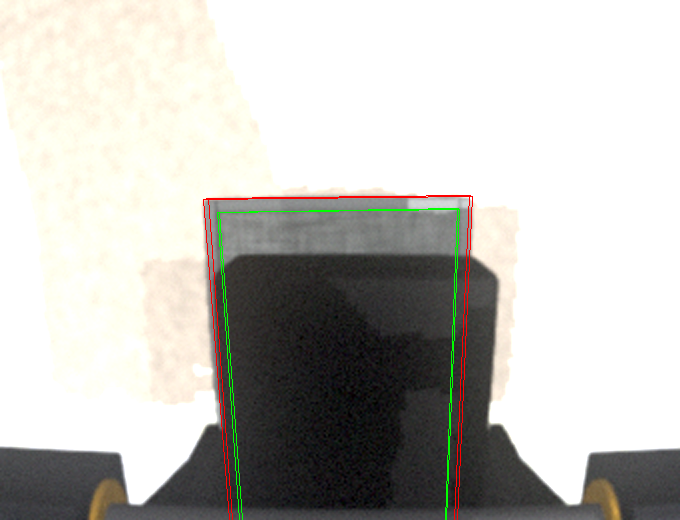

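The plinth tray matches its overlay. I'll centre and lower.

>>> play_rows:
  targets:
    - {"claw": 1,"linear": [0,-0.18,-0.25],"rotation": [-0.006,0.002,0]}
    - {"claw": 1,"linear": [0,0,0],"rotation": [0,0,0]}
    - {"claw": 1,"linear": [0.4,0,0],"rotation": [0,0,0]}
    - {"claw": 1,"linear": [0.5,0,0],"rotation": [0,0,0]}
    - {"claw": 1,"linear": [0.3,0,0],"rotation": [0,0,0]}
    - {"claw": 1,"linear": [0,0,0],"rotation": [0,0,0]}
    - {"claw": 1,"linear": [0,0,0],"rotation": [0,0,0]}

```text
time: 36.02
position: [0.4695, 0.0284, 0.0466]
tool_rot: [-1.108, 1.27, 1.111]
ft_force: [-0.2, -0.0, -3.2]
grip_width: 0.73
```

```bash
python3 go.py .4705 .0223 .0114 81.6
```

```text
t 36.02 pos [0.4695 0.0284 0.0466] jaw 82.3 w 0.73 F [-0.2 -0.  -3.2]
turn [ 0.0078  0.0005 -0.0011] shift now-axes [ 1.409 -0.074 -0.238] after-turn-axes [ 1.409 -0.074 -0.236]
```

>>> play_rows:
  targets:
    - {"claw": 1,"linear": [0,-0.07,-0.24],"rotation": [0.008,0,-0.001]}
    - {"claw": 1,"linear": [0,0,0],"rotation": [0,0,0]}
    - {"claw": 1,"linear": [0.3,0,0],"rotation": [0,0,0]}
    - {"claw": 1,"linear": [0.4,0,0],"rotation": [0,0,0]}
    - {"claw": 1,"linear": [0.15,0,0],"rotation": [0,0,0]}
    - {"claw": 1,"linear": [0,0,0],"rotation": [0,0,0]}
    - {"claw": 1,"linear": [0,0,0],"rotation": [0,0,0]}

```text
time: 36.6
position: [0.471, 0.0218, 0.0237]
tool_rot: [-1.099, 1.274, 1.099]
ft_force: [0.1, 0.1, -2.7]
grip_width: 0.733
```

```bash
python3 go.py .4705 .0223 .0114 81.6
```

```text
t 36.6 pos [0.471  0.0218 0.0237] jaw 81.5 w 0.733 F [ 0.1  0.1 -2.7]
turn [-0.001   0.0007  0.0006] shift now-axes [0.492 0.025 0.016] after-turn-axes [0.492 0.024 0.017]
```

>>> play_rows:
  targets:
    - {"claw": 1,"linear": [0.2,0,0],"rotation": [0,0,0]}
    - {"claw": 1,"linear": [0.2,0,0],"rotation": [0,0,0]}
    - {"claw": 1,"linear": [0.05,0,0],"rotation": [0,0,0]}
    - {"claw": 1,"linear": [0,0,0],"rotation": [0,0,0]}

```text
time: 36.93
position: [0.4713, 0.022, 0.0114]
tool_rot: [-1.099, 1.274, 1.099]
ft_force: [-1.0, -0.0, 1.9]
grip_width: 0.737
```

```bash
python3 go.py .4705 .0223 .0114 81.6
```

```text
t 36.93 pos [0.4713 0.022  0.0114] jaw 81.5 w 0.737 F [-1.  -0.   1.9]
turn [-0.0007  0.0008  0.0007] shift now-axes [-0.001  0.032  0.008] after-turn-axes [-0.001  0.032  0.008]
```

Touching: Fz has gone from -2.7 to +1.9 N. I'll settle slightly, release and rise.

>>> play_rows:
  targets:
    - {"claw": 1,"linear": [0.04,0,0],"rotation": [0,0,0]}
    - {"claw": 1,"linear": [0.03,0,0],"rotation": [0,0,0]}
    - {"claw": 0,"linear": [0,0,0],"rotation": [0,0,0]}
    - {"claw": 0,"linear": [0,0,0],"rotation": [0,0,0]}
    - {"claw": 0,"linear": [0,0,0],"rotation": [0,0,0]}
    - {"claw": 0,"linear": [0,0,0],"rotation": [0,0,0]}
    - {"claw": 0,"linear": [0,0,0],"rotation": [0,0,0]}
    - {"claw": 0,"linear": [-0.2,0,0],"rotation": [0,0,0]}
    - {"claw": 0,"linear": [-0.5,0,0],"rotation": [0,0,0]}
    - {"claw": 0,"linear": [-0.8,0,0],"rotation": [0,0,0]}

```text
time: 37.77
position: [0.4705, 0.0217, 0.0488]
tool_rot: [-1.098, 1.277, 1.101]
ft_force: [-0.1, 0.5, 0.3]
grip_width: 0.998
```

>>> play_rows:
  targets:
    - {"claw": 0,"linear": [-0.9,0,0],"rotation": [0,0,0]}
    - {"claw": 0,"linear": [-0.9,0,0],"rotation": [0,0,0]}
    - {"claw": 0,"linear": [-0.9,0,0],"rotation": [0,0,0]}
    - {"claw": 0,"linear": [-0.9,0,0],"rotation": [0,0,0]}
    - {"claw": 0,"linear": [-0.9,0,0],"rotation": [0,0,0]}
    - {"claw": 0,"linear": [-0.5,0,0],"rotation": [0,0,0]}
    - {"claw": 0,"linear": [0,0,0],"rotation": [0,0,0]}
    - {"claw": 0,"linear": [0,0,0],"rotation": [0,0,0]}

```text
time: 38.43
position: [0.472, 0.0209, 0.1856]
tool_rot: [-1.099, 1.271, 1.096]
ft_force: [0.1, -0.2, 0.2]
grip_width: 1.0
```

```bash
python3 go.py .4705 .0223 .2 81.6
python3 - <<'E'
from h import *
im=get_image('side');cv2.imwrite('pics/side1.png',im)
save('end',np.clip(cv2.resize(im[120:420,180:420],(640,800),interpolation=cv2.INTER_CUBIC)*1.4,0,255).astype(np.uint8)[:600] if 0 else np.clip(cv2.resize(im[90:412,130:560],None,fx=1.86,fy=1.86,interpolation=cv2.INTER_CUBIC)*1.4,0,255).astype(np.uint8))
E
```

```text
t 38.43 pos [0.472  0.0209 0.1856] jaw 81.4 w 1.0 F [ 0.1 -0.2  0.2]
turn [-0.002   0.0018  0.0028] shift now-axes [-0.574  0.067  0.047] after-turn-axes [-0.574  0.069  0.045]
```

View pics/end.png

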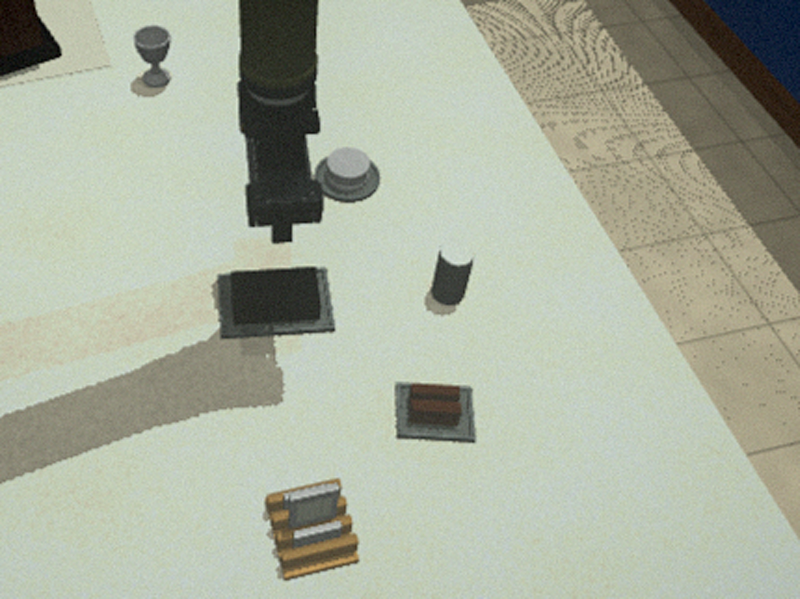

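The final side view shows the plinth, collar and holder lying in their trays. The plaque stands in the rack at (313,500), and the can at (452,275) and cup at (153,55) are still standing. I'll hand in.

```bash
python3 -c "
from bench import close_job
print(close_job())"
```

```text
the job is handed in; nothing more can be done
None
```

I took the trophy apart from the top down and handed the job in at about 38 s. The plaque stands in the rack's middle slot, and the holder, collar and plinth each lie in their own tray. The judge gave no verdict.

- **Placement:** each piece was lowered until the wrist force showed contact, within 1 mm of the expected height, and only then let go. Contact was about 19 N for the plaque, 6 N for the holder, 3 N for the collar and 2 N for the plinth.
- **Wrist camera after release:** the plaque was upright and in line with the outer plates, and the holder and collar were flat and centred within a few mm.
- **Last side view:** all four pieces were in place and the can and cup were still standing. They look unmoved, but I did not measure that. I judged the plinth from this view only, with no close-up after release.
- **Disagreement:** the top and wrist cameras differed by 1–2 mm at the rack slot. Part of it was a wrist-camera bias of about 0.9 mm, which I corrected for before lowering the plaque.

No check failed.

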